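Clamp the drill template onto the slanted jig

ROBOT

A 7-joint arm with a two-finger parallel gripper is mounted at the origin on the work surface. World frame = base frame: x ahead of the robot, y to its left, z up, the work surface at z = 0. Lengths are in m, angles in degrees, forces in N, time in s.
With the tool pointing down it reaches from about 0.425 to 0.875 m from the base axis. Payload 4.7 kg.
Tool frame: the origin (TCP) lies at the very end of the fingers, on their centre line; the grasp point (between the pads) lies 19 mm behind it (env.grip_point_offset is the distance from the TCP to the grasp point, in m); z points along the fingers, y is the line along which they close (so a half turn about z gives the same grasp; the last joint's range is limited). The gripper opens to 87 mm and grips with 3 to 60 N. Pads are 19 mm wide; open, the fingers measure 117 mm over their backs; the gripper's body (75 mm by 190 mm) begins 51 mm behind the grasp point.
Start: joints at [-65.197, 18.392, -4.016, 83.108, 1.295, 78.541, -3.26], TCP at [0.264, 0.594, 0.202] pointing down, gripper open.
Joint ranges: [-163.93, 163.93], [-17.29, 119.83], [-79.2, 71.16], [3.27, 140.29], [-89.18, 269.18], [5.43, 117.66], [-154.24, 154.24]. Speed limits (degrees/s): [147.25, 147.25, 180, 180, 180, 180, 180].

INTERFACE

Orientations are given as [roll, pitch, yaw] about the fixed x, y, z axes, in that order (R = Rz(yaw) Ry(pitch) Rx(roll)).
In Python, from cell import env gives the robot as it stands.
- The arm moves only by the tool jog_arm, never from a script. Its argument "motion" is a list of rows, each an object of numbers: "x", "y", "z": the shift along the tool's x, y, z in cm; "ax", "ay", "az": the turn, a rotation vector about the tool's x, y, z in degrees. In form: [{"x": .., "y": .., "z": .., "ax": .., "ay": .., "az": ..}, ...]. A call has exactly 5 rows; each row shifts and turns the commanded pose from where the row before left it, along the tool's axes as they then stand; what a row does not reach is not made up. A row lasts 1/10 s, in which the tool goes at most 50 mm and 8.59 degrees, less where a joint would pass 70% of its speed; a pose out of reach is approached as far as the arm can. A call is refused whole if a number of a shift passes 5 or a number of a turn 8.59, either way. A call with a gripper value outside its range is refused whole. "claw" is the gripper command: -1 is shut, 1 is fully open, values between are in proportion, set as the call begins (left out, the last holds). The fingers move at their own pace and stop on an object; "squeeze" is the grip in N (left out, the last holds). Time passes only in rows, so rows that do not move let the fingers close, or fill a call up. It gives the time, the measured TCP pose, the force, the opening and the grip force at its end, in the units of the state.
- env.get_obs(): the state, without advancing time (a new reading comes with each control period).
- env.read_camera(name): name is "side" or "top"; returns the picture (400x640x3 uint8, red, green, blue); there is no depth.
- env.camera_params(name): a dict with "fx", "fy", "cx", "cy" (pixels), "extrinsics" (4x4, takes a point from world to camera coordinates). Camera axes: x right, y up, looking along -z (the intrinsics and any distortion apply to the point x, -y, -z); pixel columns grow to the right and rows downward; lengths in m; the calibration is good to about 2 mm. A picture is of the moment at which its call begins. camera_params takes no time and is no camera call.
- env.sign_off(): hands the job in; it is judged then, once.
The state is a dict: "time_s": time; "qpos": joint angles; "joint_velocities": joint speeds; "effort": joint torques, N m; "tool_pos": TCP position; "tool_rot": TCP orientation; "force": force on the tool from outside, world axes, zero at the start; "wrist_torque": the same for the moment, N m; "grip_width": finger opening in m; "grasp_force": force on a finger pad.
Only numpy, scipy, OpenCV 4.12 (cv2) and the standard library are available. Lean on these libraries where they do the work, as an engineer would, in place of code of your own. Each camera call takes 0.05 s, during which the arm holds its last target. There are 200 camera calls.

TASK

Take the green drill template out of its wooden stand and set it on the slanted face of the blue jig, resting on the ledge, flat on the board and centred between the board's ends. Then take the yellow spring clamp off its strip by squeezing its handles and clip it over the top edges of template and board together, beside the black tab on either side, square to the edge; once you have let go it must sit fully home, its barrel down on the edge. Leave the jig and the other things on the bench as they are.

Things in the scene. Friction and masses are not known exactly. Their poses are not given: they have to be found in the camera images.
- board: Tilting aluminium board of the jig, 150 mm wide, 6 mm thick, 110 mm up the slope from its ledge. Origin: on its face where the ledge begins, mid-width, 105 mm above the bench. x points out of the face, y along the width, z up the slope; the top leans towards the robot, 0.38 to 0.56 rad from upright. The board fills x -6 to 0; the ledge reaches x = 18 mm just below z = 0. Stiff friction hinge.
- board_edge (a point): Middle of the board's top edge, on its face (110 mm up the slope from the body's origin); axes as board. Leave the tilt as it is. The jig stands on a fixed base, 150 x 190 mm under the board; its side cheeks reach 128 mm above the bench, 90 mm either side of the middle.
- template: Green metal drill template, 6 mm thick, 140 mm wide, 110 mm high, with a black grip tab on top in the middle; 0.24 kg. Origin: middle of its bottom edge. x through its thickness (both faces alike), y along its width, z up to the tab. Seated on the ledge, its origin is at x = 3, z = 0 mm in the board's frame and its top edge is level with the board's. If let go a little above the ledge it slides down.
- template_mid (a point): Centre of the template, half-way up (75 mm above its bottom edge); axes as template.
- template_tab (a point): Grip point in the black tab, 136 mm above the template's bottom edge. The tab is 10 mm thick (x), 40 mm wide (y) and reaches from 110 to 152 mm above the bottom edge.
- stand: Wooden stand, 80 x 170 mm, 44 mm high, fixed, with a 9 mm slot along its y in which the template stands upright, 34 mm deep; origin under its centre.
- clamp: Yellow spring clamp like a big clothes peg, 114 mm long, 26 mm wide, 0.13 kg. Origin: on its pivot, a steel barrel of radius 9 mm along y. z points to the handles (61 mm), -z to the jaws (52 mm), x across the jaws; these axes belong to the half on the +x side. Pads reach 30 to 52 mm below the pivot. Fully home, the barrel rests on the edge: pivot 9 mm beyond it. It starts upright, home on its strip.
- clamp_grip (a point): Where to squeeze: mid-way between the handles, 45 mm above the pivot. At rest the handles splay, outer faces 47 mm apart at their root (14 mm above the pivot) and 62 mm at the top. Squeezing takes 8 rising to 15 N and ends at a hard stop with the outer faces parallel, 38 mm apart, and the jaws 30 mm apart: squeeze with 20 to 30 N.
- clamp_jaw (a joint): Feel for the bottom (about 9 N) when pushing it home. Let go in one go, the splaying handles climb in the fingers and lift the clamp 4 mm off its seat, which is too much: open in steps, pushing it home again (about 7 N) after each. Opening of the clamp, rad: 0 when the jaws are 12 mm apart (on the strip, or on template and board together), 0.42 fully squeezed, negative when closed further.
- strip: Storage strip for the clamp, fixed: upright aluminium plate 12 mm thick (x), 90 mm long (y), top edge 72 mm above the bench, on a 100 x 110 mm foot; origin under its centre.
- case: Grey metal rivet case, 160 x 240 x 66 mm, lid shut with a black latch, fixed; origin under its centre. Bystander.
- die: Chrome dimple die, round, 60 mm across and 66 mm high, standing; origin under its centre. Bystander.
- rivet0: Silver blind rivet, 70 mm long, lying; origin under its middle. Bystander.
- rivet1: Second such rivet. Bystander.
- rivet2: Third such rivet. Bystander.
- nut: Brass receptacle nut, hexagon 49 to 56 mm across with a round neck, 46 mm high, standing; origin under its centre. Bystander.
- mallet: Small orange mallet lying on the bench, 205 mm long, head 75 x 38 mm at its +x end; origin under its middle. Bystander.

How it is judged (in metres and radians):
On the way, in this order (a step that is already met when the one before it is completed fails the run):
1. the template rests on the ledge flat on the board, let go (x of template_mid in the frame of board between -0.002 and 0.0075 m and y of template_mid in the frame of board between -0.015 and 0.015 m and z of template_mid in the frame of board between 0.071 and 0.0795 m and angle between the x axis of template and the x axis of board, either way round below 0.08 rad and angle between the z axis of template and the z axis of board, either way round below 0.08 rad and contact force between the fingers and template below 0.1 N and linear speed of template below 0.02 m/s), for 0.2 s.
2. the clamp sits home over template and board, let go (x of clamp in the frame of board between -0.007 and 0.013 m and z of clamp in the frame of board between 0.114 and 0.1225 m and (y of clamp in the frame of board between 0.03 and 0.065 m or y of clamp in the frame of board between -0.065 and -0.03 m) and angle between the z axis of clamp and the z axis of board, either way round below 0.15 rad and value of joint clamp_jaw between -0.06 and 0.08 rad and contact force between clamp and board above 2 N and contact force between clamp and template above 2 N and contact force between the fingers and clamp below 0.1 N), for 0.2 s.
At the end, for the whole second after the job is handed in: Template let go on the ledge and flat on the board (within 4 mm, 0.08 rad), centred within 15 mm; clamp let go, gripping both (jaw value -0.06 to 0.08, over 2 N on each), pivot 4 to 12.5 mm past the top edge and 30 to 65 mm from the middle, square within 0.15 rad; both at rest (x of template_mid in the frame of board between -0.002 and 0.0075 m and y of template_mid in the frame of board between -0.015 and 0.015 m and z of template_mid in the frame of board between 0.071 and 0.0795 m and angle between the x axis of template and the x axis of board, either way round below 0.08 rad and angle between the z axis of template and the z axis of board, either way round below 0.08 rad and x of clamp in the frame of board between -0.007 and 0.013 m and z of clamp in the frame of board between 0.114 and 0.1225 m and (y of clamp in the frame of board between 0.03 and 0.065 m or y of clamp in the frame of board between -0.065 and -0.03 m) and angle between the z axis of clamp and the z axis of board, either way round below 0.15 rad and value of joint clamp_jaw between -0.06 and 0.08 rad and contact force between clamp and board above 2 N and contact force between clamp and template above 2 N and linear speed of each of template, clamp below 0.02 m/s); the robot touches nothing.
It fails at once if the jig's board was tilted by more than about 10 mm at its top edge (distance of board_edge from where it was at the start of the episode above 0.01 m).
It fails at once if a bystander was pushed more than 25 mm (distance of any of die, rivet0, rivet1, rivet2, nut, mallet from where it was at the start of the episode above 0.025 m).
It also fails if it takes over 61 s, if anything falls off the work surface, if the arm or the gripper's body presses on something with over 40 N, if the wrist force passes 120 N, or if a joint passes its speed limit or range.

## Working session

There is one attempt and no reset: what is moved stays moved. The work goes in short steps, Python scripts to look and compute and a tool call to move; the robot and the scene stay as the last step left them, time stands still between calls to the robot, and variables do not carry over. Pictures are saved under pics/ and viewed, at most 14 in all, crops included, and the job is handed in when it is done.

Besides the shell and the picture viewer there is one more tool, called by a JSON object that holds its "fn" and its "kwargs". jog_arm: Moves the arm, as the interface text tells. Its arguments: {"type":"object","properties":{"motion":{"type":"array"},"claw":{"type":"number"},"squeeze":{"type":"number"}},"required":["motion"]}

```bash
mkdir -p pics; ls; python3 - <<'E'
from cell import env
import cv2,numpy as np
np.set_printoptions(precision=4,suppress=True)
for n in("side","top"):
    im=env.read_camera(n); cv2.imwrite(f"pics/{n}0.png",im[:,:,::-1]); p=env.camera_params(n); print(n,{k:(np.array(v) if not np.isscalar(v) else v) for k,v in p.items()})
o=env.get_obs(); print(o)
E
```

```text
pics
side {'fx': 374.99736337778137, 'fy': 374.99736337778137, 'cx': 319.4459276951375, 'cy': 196.88153965490918, 'extrinsics': array([[ 0.8496, -0.5272, -0.0179, -0.4942],
       [ 0.3834,  0.5939,  0.7073, -0.2819],
       [-0.3622, -0.6078,  0.7067, -0.9684],
       [ 0.    ,  0.    ,  0.    ,  1.    ]])}
top {'fx': 405.89068472574303, 'fy': 405.89068472574303, 'cx': 320.7280742139589, 'cy': 194.70527570230257, 'extrinsics': array([[ 0.024 , -0.9997,  0.0074, -0.0411],
       [ 0.9884,  0.0248,  0.1501, -0.564 ],
       [-0.1503,  0.0037,  0.9886, -0.9888],
       [ 0.    ,  0.    ,  0.    ,  1.    ]])}
{'time_s': 0.1, 'qpos': array([-65.1961,  18.4356,  -4.016 ,  83.1668,   1.296 ,  78.5412,
        -3.26  ]), 'joint_velocities': array([ 0.0529, -0.0467,  0.0465, -0.0468,  0.0656,  0.0257, -0.0165]), 'effort': array([ -0.0009, -49.2578,  -0.4064, -31.3401,  -0.0643,   0.0395,
         0.0001]), 'tool_pos': array([0.2642, 0.5933, 0.2006]), 'tool_rot': array([-179.9017,    0.0063,  156.0063]), 'force': array([-0.2256,  0.3457,  0.4838]), 'wrist_torque': array([-0.092 ,  0.003 ,  0.0332]), 'grasp_force': 0.0, 'grip_width': 0.08668679188442181}
```

View pics/side0.png

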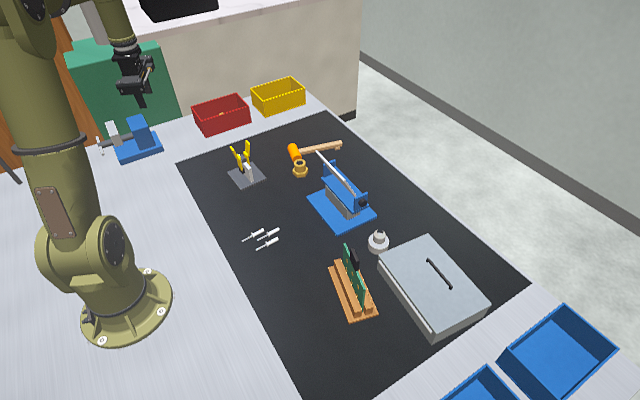

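View pics/top0.png

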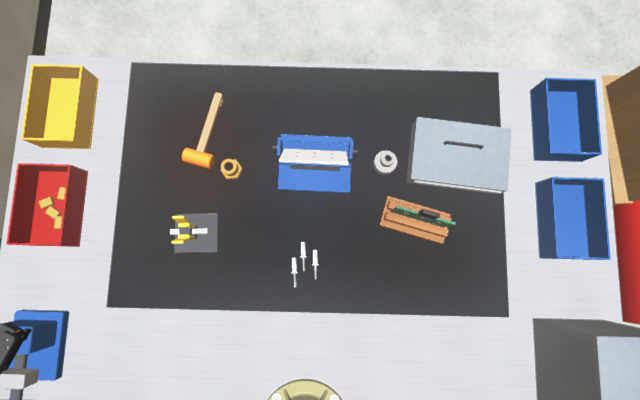

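The side view shows the clamp at about (243,160), the jig at (340,190) and the template in its stand at (352,280). In the top view they are at (190,232), (315,160) and (420,215). I'll zoom in on them.

```bash
python3 - <<'E'
import cv2,numpy as np
s=cv2.imread("pics/side0.png");t=cv2.imread("pics/top0.png")
r=lambda a,k:cv2.resize(a,None,fx=k,fy=k,interpolation=cv2.INTER_CUBIC)
a=r(s[135:240,295:395],4);b=r(s[235:330,315:395],4)[:380,:320]
im=np.zeros((600,800,3),np.uint8)
im[:420,:400]=a; im[:380,440:760]=b
cv2.imwrite("pics/c1.png",im)
a=r(t[120:200,265:365],4);b=r(t[190:250,375:465],4);c=r(t[205:260,160:230],4);d=r(s[130:190,220:275],4)
im=np.zeros((600,800,3),np.uint8)
im[:320,:400]=a; im[:240,410:770]=b; im[330:550,:280]=c; im[330:570,410:630]=d
cv2.imwrite("pics/c2.png",im)
E
```

```text
(no output)
```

View pics/c1.png

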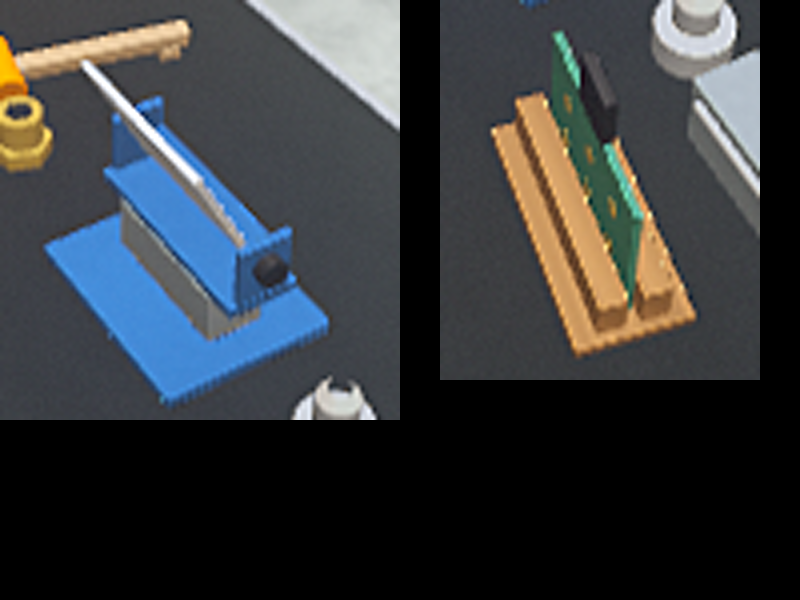

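View pics/c2.png

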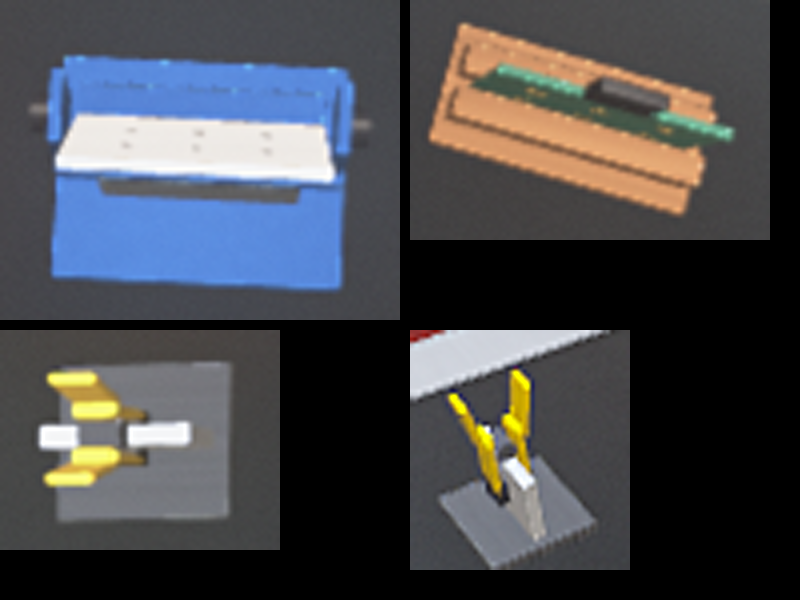

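The crops show three things. The board's top edge is the white strip from about (316,151) to (345,180) in the side view, and the lower border of the white face from (279,162) to (348,165) in the top view. The template's bright top edge runs from (396,207) to (456,223), and the clamp straddles the strip with its handles spread along world x. Next I'll measure with masks.

```bash
cat > h.py <<'E'
from cell import env
import cv2,numpy as np
from scipy.spatial.transform import Rotation as Ro
np.set_printoptions(precision=4,suppress=True)
P={n:env.camera_params(n) for n in("side","top")}
def ray(n,uv):
    p=P[n];E=np.array(p["extrinsics"]);R=E[:3,:3]
    d=R.T@np.array([(uv[0]-p["cx"])/p["fx"],-(uv[1]-p["cy"])/p["fy"],-1.])
    return -R.T@E[:3,3],d
def plane(n,uv,z):
    o,d=ray(n,uv);return o+d*(z-o[2])/d[2]
def tri(us,ut):
    (a,d),(b,e)=ray("side",us),ray("top",ut)
    s=np.linalg.lstsq(np.c_[d,-e],b-a,rcond=None)[0];p,q=a+d*s[0],b+e*s[1]
    return (p+q)/2,np.linalg.norm(p-q)
def proj(n,X):
    p=P[n];E=np.array(p["extrinsics"]);c=E[:3,:3]@np.array(X)+E[:3,3]
    return np.array([p["cx"]-p["fx"]*c[0]/c[2],p["cy"]+p["fy"]*c[1]/c[2]])
def img(n,k=0): return cv2.imread(f"pics/{n}{k}.png")
def up(im,box,k=8):
    x0,y0,x1,y1=box;return cv2.resize(im[y0:y1,x0:x1],None,fx=k,fy=k,interpolation=cv2.INTER_CUBIC)
def contours(mask,box,k=8,amin=300):
    cs=cv2.findContours(mask.astype(np.uint8),cv2.RETR_EXTERNAL,cv2.CHAIN_APPROX_NONE)[0]
    return [((c[:,0]+.5)/k-.5+np.array(box[:2])) for c in sorted(cs,key=cv2.contourArea,reverse=True) if cv2.contourArea(c)>amin]
def quad(c,eps=1.2): return cv2.approxPolyDP(c.astype(np.float32).reshape(-1,1,2),eps,True)[:,0]
E
python3 - <<'E'
from h import *
hs=lambda a:np.moveaxis(cv2.cvtColor(a,cv2.COLOR_BGR2HSV).astype(int),2,0)
T,S=img("top"),img("side")
for n,I,box,v in(("top",T,(265,120,365,200),150),("side",S,(305,140,365,200),150),("side",S,(305,140,365,200),210)):
    h,s,vv=hs(up(I,box)); c=contours((vv>v)&(s<70),box)
    print("white",n,[(quad(q).round(1).tolist()) for q in c[:1]])
for n,I,box,v in(("top",T,(375,190,465,250),150),("side",S,(315,235,395,330),130),("side",S,(315,235,395,330),60)):
    h,s,vv=hs(up(I,box)); c=contours((vv>v)&(abs(h-75)<18)&(s>70),box)
    print("green",n,v,[(quad(q,1).round(1).tolist()) for q in c[:3]])
box=(375,190,465,250);h,s,v=hs(up(T,box));c=contours((v<60),box);
for q in c[:6]:print("tab",cv2.minAreaRect(q.astype(np.float32)))
for n,I,box in(("top",T,(160,205,230,260)),("side",S,(220,130,275,190))):
    h,s,v=hs(up(I,box)); c=contours((v>110)&(abs(h-26)<8)&(s>140),box)
    print("yel",n,[(quad(q,.9).round(1).tolist()) for q in c[:4]])
box=(160,205,230,260);h,s,v=hs(up(T,box));c=contours((v>170)&(s<60),box)
for q in c[:4]:print("strip",cv2.minAreaRect(q.astype(np.float32)))
c=contours((v>75)&(s<60),box);print("foot",[quad(q,2).round(1).tolist() for q in c[:2]])
box=(375,190,465,250);h,s,v=hs(up(T,box));c=contours((abs(h-12)<8)&(s>80)&(v>80),box);print("stand",[(quad(q,3).round(1).tolist()) for q in c[:3]])
E
```

```text
white top [[[278.20001220703125, 159.10000610351562], [278.29998779296875, 161.3000030517578], [345.79998779296875, 165.10000610351562], [348.70001220703125, 162.60000610351562], [344.8999938964844, 150.8000030517578], [284.20001220703125, 148.10000610351562]]]
white side [[[315.1000061035156, 149.60000610351562], [314.6000061035156, 150.89999389648438], [344.1000061035156, 181.8000030517578], [354.8999938964844, 196.3000030517578], [355.1000061035156, 193.1999969482422], [345.1000061035156, 179.1999969482422], [317.1000061035156, 149.6999969482422]]]
white side [[[315.20001220703125, 149.89999389648438], [342.8999938964844, 180.3000030517578], [345.1000061035156, 179.3000030517578]]]
green top 150 [[[436.79998779296875, 218.1999969482422], [437.70001220703125, 219.6999969482422], [454.20001220703125, 224.10000610351562], [454.8999938964844, 222.6999969482422]], [[396.6000061035156, 207.10000610351562], [413.8999938964844, 212.6999969482422], [417.3999938964844, 212.3000030517578], [398.79998779296875, 206.3000030517578]]]
green side 130 [[[356.1000061035156, 270.70001220703125], [36
[... 3438 characters left out ...]
10000610351562, 235.60000610351562], [169.89999389648438, 240.6999969482422], [173.60000610351562, 252.8000030517578], [216.6999969482422, 251.8000030517578]], [[194.3000030517578, 204.60000610351562], [192.8000030517578, 210.1999969482422], [195.8000030517578, 207.60000610351562]]]
stand [[[386.6000061035156, 195.89999389648438], [380.1000061035156, 225.39999389648438], [442.8999938964844, 242.89999389648438], [446.6000061035156, 226.1999969482422], [390.1000061035156, 210.60000610351562], [397.3999938964844, 205.10000610351562], [418.6000061035156, 211.1999969482422], [423.79998779296875, 208.8000030517578], [449.3999938964844, 220.1999969482422], [449.79998779296875, 213.39999389648438]]]
```

```bash
python3 - <<'E'
from h import *
L=plane("top",(284.2,148.1),.105);R=plane("top",(345.1,151),.105);O=(L+R)/2
print("ledge",L,R,np.linalg.norm(L-R),"mid",O,"yaw",np.degrees(np.arctan2(-(R-L)[0],(L-R)[1])))
a,ea=tri((314.8,150.5),(278,161.6));b,eb=tri((343.7,181.2),(348.2,165.2));
print("back edge",a,ea,b,eb,np.linalg.norm(a-b),(a+b)/2)
yax=(a-b);yaw=np.degrees(np.arctan2(-yax[0],yax[1]));print("yaw",yaw)
M=(a+b)/2
# tilt from top view: ray of mid back-edge vs model
for th in np.arange(.36,.60,.04):
    f=np.array([np.cos(np.radians(yaw)),np.sin(np.radians(yaw)),0])
    x=f*np.cos(th)+[0,0,np.sin(th)];z=-f*np.sin(th)+np.array([0,0,np.cos(th)])
    p=O-.006*x+.110*z;print(round(th,2),p,proj("top",p),proj("side",p))
print("target px top",(278+348.2)/2,(161.6+165.2)/2,"side",(314.8+343.7)/2,(150.5+181.2)/2)
l=plane("top",(397,206.7),.12);r=plane("top",(454.8,223.5),.12)
print("templ",l,r,np.linalg.norm(l-r),(l+r)/2,"yaw",np.degrees(np.arctan2(-(l-r)[0],(l-r)[1])),"tab",plane("top",(427,214.5),.162))
l2,r2=plane("side",(344.3,242.5),.12),plane("side",(364.2,289.4),.12);print("side",l2,r2,(l2+r2)/2,np.linalg.norm(l2-r2))
sl=[plane("top",c,0) for c in((386.6,195.9),(380.1,225.4),(442.9,242.9))];print("stand",sl,(sl[0]+sl[2])/2)
print("clamp tips")
for c in((171.9,217),(182.9,216.4),(172,241.5),(182.6,241.5)):print(plane("top",c,.142))
print("strip top ends",plane("top",(207.2,230.5),.072),plane("top",(169.4,231.5),.072),plane("top",(199.3,230.5),.072),plane("top",(174.5,231.5),.072))
print("foot",[plane("top",c,0.008) for c in((218.1,212.8),(216.7,251.8),(173.6,252.8))])
E
```

```text
ledge [0.6675 0.0644 0.105 ] [ 0.6641 -0.0836  0.105 ] 0.14796449197331543 mid [ 0.6658 -0.0096  0.105 ] yaw 1.316242358305526
back edge [0.6117 0.0678 0.2005] 0.000761599901994609 [ 0.6082 -0.0852  0.1991] 0.0013048617236680784 0.15298899537988198 [ 0.6099 -0.0087  0.1998]
yaw -1.3104937682245046
0.36 [ 0.6215 -0.0086  0.2058] [313.297  157.3286] [331.9042 162.0607]
0.4 [ 0.6175 -0.0085  0.204 ] [313.2147 159.33  ] [330.679  163.0612]
0.44 [ 0.6136 -0.0084  0.202 ] [313.1352 161.3081] [329.4773 164.0962]
0.48 [ 0.6097 -0.0083  0.1998] [313.0587 163.2584] [328.3014 165.1637]
0.52 [ 0.606  -0.0082  0.1975] [312.9853 165.1771] [327.1538 166.2614]
0.56 [ 0.6023 -0.0082  0.195 ] [312.9152 167.0602] [326.0365 167.3872]
target px top 313.1 163.39999999999998 side 329.25 165.85
templ [ 0.5292 -0.2062  0.12  ] [ 0.4931 -0.3408  0.12  ] 0.13936911105945357 [ 0.5112 -0.2735  0.12  ] yaw -14.996775269475387 tab [ 0.508 -0.265  0.162]
side [ 0.5308 -0.2057  0.12  ] [ 0.4925 -0.3412  0.12  ] [ 0.5117 -0.2734  0.12  ] 0.1408665092329243
stand [array([ 0.5725, -0.202 ,  0.    ]), array([ 0.4939, -0.1849,  0.    ]), array([ 0.4523, -0.3488,  0.    ])] [ 0.5124 -0.2754  0.    ]
clamp tips
[0.4901 0.3095 0.142 ]
[0.4921 0.2847 0.142 ]
[0.435  0.3049 0.142 ]
[0.4355 0.2811 0.142 ]
strip top ends [0.4655 0.2466 0.072 ] [0.4608 0.338  0.072 ] [0.465  0.2658 0.072 ] [0.4611 0.3257 0.072 ]
foot [array([0.5157, 0.2388, 0.008 ]), array([0.4152, 0.2361, 0.008 ]), array([0.41  , 0.3463, 0.008 ])]
```

Both views agree: board yaw is about -1.3°, tilt about 0.485 rad, template yaw -15°, and strip yaw +2.8°. The measured lengths of 148/153 mm and 139/141 mm match the given 150 and 140 mm. Next comes planning the moves.

```bash
cat >> h.py <<'E'
TH=.485;YW=np.radians(-1.3);O=np.array([.6658,-.0090,.105])
f=np.array([np.cos(YW),np.sin(YW),0]);U=np.array([0,0,1.])
bx=f*np.cos(TH)+U*np.sin(TH);bz=-f*np.sin(TH)+U*np.cos(TH);by=np.cross(bz,bx)
B=np.c_[bx,by,bz]; RB=np.c_[by,bx,-bz]
toB=lambda p:B.T@(np.array(p)-O)
fromB=lambda p:O+B@np.array(p)
down=lambda yaw:Ro.from_euler("xyz",[180,0,yaw],degrees=True).as_matrix()
def cur():
    o=env.get_obs();return o,np.array(o["tool_pos"]),Ro.from_euler("xyz",o["tool_rot"],degrees=True).as_matrix()
def plan(wps,p=None,R=None):
    """wps: (pos,rotmatrix,rows)"""
    if p is None:_,p,R=cur()
    i=0
    for q,Q,n in wps:
        d=R.T@(np.array(q)-p)/n*100; w=Ro.from_matrix(R.T@Q).as_rotvec(degrees=True)/n
        Rr=R
        for k in range(n):
            s=Rr.T@(np.array(q)-p)/n*100; i+=1
            print(i,"xyz",s.round(2),"a",w.round(2)); Rr=Rr@Ro.from_rotvec(w,degrees=True).as_matrix()
        p,R=np.array(q),Q
def st():
    o,p,R=cur();print(o["time_s"],p,o["tool_rot"],"F",o["force"],"w",o["grip_width"],o["grasp_force"]);print("board frame",toB(p)*1000,"rot err board",Ro.from_matrix(RB.T@R).as_rotvec(degrees=True))
E
python3 -c "
from h import *
plan([((.45,.3,.27),down(130),10),((.511,-.272,.23),down(75),15)])
print(RB)"
```

```text
1 xyz [-2.89 -1.93 -0.69] a [-0.01  0.    2.6 ]
2 xyz [-2.97 -1.79 -0.69] a [-0.01  0.    2.6 ]
3 xyz [-3.05 -1.66 -0.69] a [-0.01  0.    2.6 ]
4 xyz [-3.12 -1.51 -0.69] a [-0.01  0.    2.6 ]
5 xyz [-3.19 -1.37 -0.69] a [-0.01  0.    2.6 ]
6 xyz [-3.25 -1.23 -0.69] a [-0.01  0.    2.6 ]
7 xyz [-3.3  -1.08 -0.69] a [-0.01  0.    2.6 ]
8 xyz [-3.35 -0.93 -0.69] a [-0.01  0.    2.6 ]
9 xyz [-3.39 -0.77 -0.69] a [-0.01  0.    2.6 ]
10 xyz [-3.42 -0.62 -0.69] a [-0.01  0.    2.6 ]
11 xyz [-3.18 -2.14  0.27] a [-0.   -0.    3.67]
12 xyz [-3.31 -1.93  0.27] a [-0.   -0.    3.67]
13 xyz [-3.43 -1.72  0.27] a [-0.   -0.    3.67]
14 xyz [-3.53 -1.49  0.27] a [-0.   -0.    3.67]
15 xyz [-3.62 -1.26  0.27] a [-0.   -0.    3.67]
16 xyz [-3.69 -1.03  0.27] a [-0.   -0.    3.67]
17 xyz [-3.75 -0.79  0.27] a [-0.   -0.    3.67]
18 xyz [-3.8  -0.55  0.27] a [-0.   -0.    3.67]
19 xyz [-3.82 -0.31  0.27] a [-0.   -0.    3.67]
20 xyz [-3.83 -0.06  0.27] a [-0.   -0.    3.67]
21 xyz [-3.83  0.18  0.27] a [-0.   -0.    3.67]
22 xyz [-3.81  0.43  0.27] a [-0.   -0.    3.67]
23 xyz [-3.78  0.67  0.27] a [-0.   -0.    3.67]
24 xyz [-3.72  0.91  0.27] a [-0.   -0.    3.67]
25 xyz [-3.66  1.15  0.27] a [-0.   -0.    3.67]
[[ 0.0227  0.8844  0.4661]
 [ 0.9997 -0.0201 -0.0106]
 [ 0.      0.4662 -0.8847]]
```

{"fn": "jog_arm", "kwargs": {"motion": [{"x": -2.9,"y": -1.9,"z": -0.7,"az": 2.6},{"x": -3.0,"y": -1.8,"z": -0.7,"az": 2.6},{"x": -3.1,"y": -1.7,"z": -0.7,"az": 2.6},{"x": -3.1,"y": -1.5,"z": -0.7,"az": 2.6},{"x": -3.2,"y": -1.4,"z": -0.7,"az": 2.6}], "claw": 1, "squeeze": 40}}

```text
$.motion[0]: bad value
```

{"fn": "jog_arm", "kwargs": {"motion": [{"x": -3.2,"y": -1.2,"z": -0.7,"az": 2.6},{"x": -3.3,"y": -1.1,"z": -0.7,"az": 2.6},{"x": -3.3,"y": -0.9,"z": -0.7,"az": 2.6},{"x": -3.4,"y": -0.8,"z": -0.7,"az": 2.6},{"x": -3.4,"y": -0.6,"z": -0.7,"az": 2.6}]}}

```text
$.motion[0]: bad value
```

{"fn": "jog_arm", "kwargs": {"motion": [{"x": -3.2,"y": -2.1,"z": 0.3,"az": 3.7},{"x": -3.3,"y": -1.9,"z": 0.3,"az": 3.7},{"x": -3.4,"y": -1.7,"z": 0.3,"az": 3.7},{"x": -3.5,"y": -1.5,"z": 0.3,"az": 3.7},{"x": -3.6,"y": -1.3,"z": 0.3,"az": 3.7}]}}

```text
$.motion[0]: bad value
```

{"fn": "jog_arm", "kwargs": {"motion": [{"x": -3.7,"y": -1.0,"z": 0.3,"az": 3.7},{"x": -3.8,"y": -0.8,"z": 0.3,"az": 3.7},{"x": -3.8,"y": -0.6,"z": 0.3,"az": 3.7},{"x": -3.8,"y": -0.3,"z": 0.3,"az": 3.7},{"x": -3.8,"y": -0.1,"z": 0.3,"az": 3.7}]}}

```text
$.motion[0]: bad value
```

{"fn": "jog_arm", "kwargs": {"motion": [{"x": -3.8,"y": 0.2,"z": 0.3,"az": 3.7},{"x": -3.8,"y": 0.4,"z": 0.3,"az": 3.7},{"x": -3.8,"y": 0.7,"z": 0.3,"az": 3.7},{"x": -3.7,"y": 0.9,"z": 0.3,"az": 3.7},{"x": -3.7,"y": 1.2,"z": 0.3,"az": 3.7}]}}

```text
$.motion[0]: bad value
```

All six keys are needed in each row.

{"fn": "jog_arm", "kwargs": {"motion": [{"x": -2.9,"y": -1.9,"z": -0.7,"ax": 0,"ay": 0,"az": 2.6},{"x": -3.0,"y": -1.8,"z": -0.7,"ax": 0,"ay": 0,"az": 2.6},{"x": -3.1,"y": -1.7,"z": -0.7,"ax": 0,"ay": 0,"az": 2.6},{"x": -3.1,"y": -1.5,"z": -0.7,"ax": 0,"ay": 0,"az": 2.6},{"x": -3.2,"y": -1.4,"z": -0.7,"ax": 0,"ay": 0,"az": 2.6}], "claw": 1, "squeeze": 40}}

```text
time_s: 0.6
tool_pos: [0.358, 0.445, 0.2364]
tool_rot: [-180.0, -0.0, 142.9]
force: [-0.3, 0.7, 0.3]
grip_width: 0.0874
grasp_force: 0.0
```

{"fn": "jog_arm", "kwargs": {"motion": [{"x": -3.2,"y": -1.2,"z": -0.7,"ax": 0,"ay": 0,"az": 2.6},{"x": -3.3,"y": -1.1,"z": -0.7,"ax": 0,"ay": 0,"az": 2.6},{"x": -3.3,"y": -0.9,"z": -0.7,"ax": 0,"ay": 0,"az": 2.6},{"x": -3.4,"y": -0.8,"z": -0.7,"ax": 0,"ay": 0,"az": 2.6},{"x": -3.4,"y": -0.6,"z": -0.7,"ax": 0,"ay": 0,"az": 2.6}]}}

```text
time_s: 1.1
tool_pos: [0.4502, 0.2991, 0.2715]
tool_rot: [-180.0, -0.0, 129.9]
force: [0.3, 1.5, 0.8]
grip_width: 0.0869
grasp_force: 0.0
```

{"fn": "jog_arm", "kwargs": {"motion": [{"x": -3.2,"y": -2.1,"z": 0.3,"ax": 0,"ay": 0,"az": 3.7},{"x": -3.3,"y": -1.9,"z": 0.3,"ax": 0,"ay": 0,"az": 3.7},{"x": -3.4,"y": -1.7,"z": 0.3,"ax": 0,"ay": 0,"az": 3.7},{"x": -3.5,"y": -1.5,"z": 0.3,"ax": 0,"ay": 0,"az": 3.7},{"x": -3.6,"y": -1.3,"z": 0.3,"ax": 0,"ay": 0,"az": 3.7}]}}

```text
time_s: 1.6
tool_pos: [0.4696, 0.1093, 0.2561]
tool_rot: [-180.0, -0.0, 111.4]
force: [0.7, 0.3, -0.1]
grip_width: 0.0866
grasp_force: 0.0
```

{"fn": "jog_arm", "kwargs": {"motion": [{"x": -3.7,"y": -1.0,"z": 0.3,"ax": 0,"ay": 0,"az": 3.7},{"x": -3.8,"y": -0.8,"z": 0.3,"ax": 0,"ay": 0,"az": 3.7},{"x": -3.8,"y": -0.6,"z": 0.3,"ax": 0,"ay": 0,"az": 3.7},{"x": -3.8,"y": -0.3,"z": 0.3,"ax": 0,"ay": 0,"az": 3.7},{"x": -3.8,"y": -0.1,"z": 0.3,"ax": 0,"ay": 0,"az": 3.7}]}}

```text
time_s: 2.1
tool_pos: [0.4887, -0.0814, 0.2412]
tool_rot: [-180.0, -0.0, 92.9]
force: [-0.0, 0.5, 0.6]
grip_width: 0.0874
grasp_force: 0.0
```

{"fn": "jog_arm", "kwargs": {"motion": [{"x": -3.8,"y": 0.2,"z": 0.3,"ax": 0,"ay": 0,"az": 3.7},{"x": -3.8,"y": 0.4,"z": 0.3,"ax": 0,"ay": 0,"az": 3.7},{"x": -3.8,"y": 0.7,"z": 0.3,"ax": 0,"ay": 0,"az": 3.7},{"x": -3.7,"y": 0.9,"z": 0.3,"ax": 0,"ay": 0,"az": 3.7},{"x": -3.7,"y": 1.2,"z": 0.3,"ax": 0,"ay": 0,"az": 3.7}]}}

```text
time_s: 2.6
tool_pos: [0.5083, -0.2719, 0.2262]
tool_rot: [-180.0, -0.0, 74.4]
force: [0.4, 0.6, -0.0]
grip_width: 0.087
grasp_force: 0.0
```

```bash
python3 -c "
from h import *
st();plan([((.511,-.271,.127),down(75),5)])"
```

```text
2.6 [ 0.5083 -0.2719  0.2262] [-179.9936   -0.0294   74.385 ] F [ 0.4394  0.5871 -0.0358] w 0.08695159455137737 0.0
board frame [ -77.5057 -266.4325  177.874 ] rot err board [27.6453 -3.4418 14.04  ]
1 xyz [0.03 0.05 1.98] a [-0.   -0.01 -0.12]
2 xyz [0.03 0.05 1.98] a [-0.   -0.01 -0.12]
3 xyz [0.03 0.05 1.98] a [-0.   -0.01 -0.12]
4 xyz [0.03 0.05 1.98] a [-0.   -0.01 -0.12]
5 xyz [0.03 0.05 1.98] a [-0.   -0.01 -0.12]
```

{"fn": "jog_arm", "kwargs": {"motion": [{"x": 0,"y": 0.05,"z": 2.0,"ax": 0,"ay": 0,"az": -0.1},{"x": 0,"y": 0.05,"z": 2.0,"ax": 0,"ay": 0,"az": -0.1},{"x": 0,"y": 0.05,"z": 2.0,"ax": 0,"ay": 0,"az": -0.1},{"x": 0,"y": 0.05,"z": 2.0,"ax": 0,"ay": 0,"az": -0.1},{"x": 0,"y": 0.05,"z": 1.9,"ax": 0,"ay": 0,"az": -0.1}]}}

```text
time_s: 3.1
tool_pos: [0.5104, -0.2712, 0.1262]
tool_rot: [-179.9, -0.0, 75.0]
force: [0.1, 0.0, -0.4]
grip_width: 0.0868
grasp_force: 0.0
```

{"fn": "jog_arm", "kwargs": {"motion": [{"x": 0,"y": 0,"z": 0,"ax": 0,"ay": 0,"az": 0},{"x": 0,"y": 0,"z": 0,"ax": 0,"ay": 0,"az": 0},{"x": 0,"y": 0,"z": 0,"ax": 0,"ay": 0,"az": 0},{"x": 0,"y": 0,"z": 0,"ax": 0,"ay": 0,"az": 0},{"x": 0,"y": 0,"z": 0,"ax": 0,"ay": 0,"az": 0}], "claw": -1}}

```text
time_s: 3.6
tool_pos: [0.5114, -0.2716, 0.1284]
tool_rot: [179.9, -0.0, 75.0]
force: [-0.4, -0.3, -0.1]
grip_width: 0.0547
grasp_force: 0.0
```

```bash
python3 -c "
from h import *
st()
im=env.read_camera('side');cv2.imwrite('pics/side1.png',im[:,:,::-1])
cv2.imwrite('pics/c3.png',up(cv2.imread('pics/side1.png'),(300,200,400,330),4))"
```

```text
3.6 [ 0.5114 -0.2716  0.1284] [179.9119  -0.0124  75.0066] F [-0.3975 -0.306  -0.0513] w 0.05473522815725831 0.0
board frame [-120.3771 -266.0441   89.9203] rot err board [27.5659 -3.3186 13.423 ]
```

View pics/c3.png

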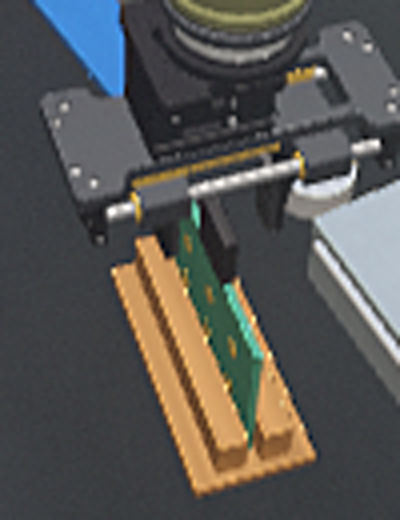

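The image shows the fingers straddling the tab (left finger near (170,235) in the crop) and still closing. I'll keep closing.

{"fn": "jog_arm", "kwargs": {"motion": [{"x": 0,"y": 0,"z": 0,"ax": 0,"ay": 0,"az": 0},{"x": 0,"y": 0,"z": 0,"ax": 0,"ay": 0,"az": 0},{"x": 0,"y": 0,"z": 0,"ax": 0,"ay": 0,"az": 0},{"x": 0,"y": 0,"z": 0,"ax": 0,"ay": 0,"az": 0},{"x": 0,"y": 0,"z": 0,"ax": 0,"ay": 0,"az": 0}]}}

```text
time_s: 4.15
tool_pos: [0.5109, -0.2714, 0.1275]
tool_rot: [180.0, -0.0, 75.0]
force: [-0.2, 0.2, 0.1]
grip_width: 0.011
grasp_force: 0.0
```

{"fn": "jog_arm", "kwargs": {"motion": [{"x": 0,"y": 0,"z": 0,"ax": 0,"ay": 0,"az": 0},{"x": 0,"y": 0,"z": 0,"ax": 0,"ay": 0,"az": 0},{"x": 0,"y": 0,"z": 0,"ax": 0,"ay": 0,"az": 0},{"x": 0,"y": 0,"z": 0,"ax": 0,"ay": 0,"az": 0},{"x": 0,"y": 0,"z": 0,"ax": 0,"ay": 0,"az": 0}]}}

```text
time_s: 4.65
tool_pos: [0.5109, -0.2714, 0.1275]
tool_rot: [180.0, -0.0, 75.0]
force: [0.3, 0.5, -0.9]
grip_width: 0.0096
grasp_force: 40.0
```

```bash
python3 -c "
from h import *
st();_,p,R=cur()
plan([(p+[0,0,.10],down(75),5),(p+[-.01,0,.22],down(75),5),((.56,-.012,.40),RB,10),(fromB((.020,0,.150)),RB,10)])"
```

```text
4.65 [ 0.5109 -0.2714  0.1275] [179.9916  -0.0006  75.0058] F [ 0.2762  0.4819 -0.9367] w 0.00957720095227329 39.993855357170105
board frame [-121.1949 -265.8836   89.3414] rot err board [27.6466 -3.3211 13.424 ]
1 xyz [ 0.  0. -2.] a [ 0. -0.  0.]
2 xyz [ 0.  0. -2.] a [ 0. -0.  0.]
3 xyz [ 0.  0. -2.] a [ 0. -0.  0.]
4 xyz [ 0.  0. -2.] a [ 0. -0.  0.]
5 xyz [ 0.  0. -2.] a [ 0. -0.  0.]
6 xyz [-0.05 -0.19 -2.4 ] a [0. 0. 0.]
7 xyz [-0.05 -0.19 -2.4 ] a [0. 0. 0.]
8 xyz [-0.05 -0.19 -2.4 ] a [0. 0. 0.]
9 xyz [-0.05 -0.19 -2.4 ] a [0. 0. 0.]
10 xyz [-0.05 -0.19 -2.4 ] a [0. 0. 0.]
11 xyz [ 2.66 -0.1  -0.52] a [-2.77  0.33 -1.34]
12 xyz [ 2.66 -0.01 -0.51] a [-2.77  0.33 -1.34]
13 xyz [ 2.67  0.07 -0.5 ] a [-2.77  0.33 -1.34]
14 xyz [ 2.67  0.16 -0.47] a [-2.77  0.33 -1.34]
15 xyz [ 2.66  0.24 -0.45] a [-2.77  0.33 -1.34]
16 xyz [ 2.66  0.33 -0.42] a [-2.77  0.33 -1.34]
17 xyz [ 2.65  0.41 -0.39] a [-2.77  0.33 -1.34]
18 xyz [ 2.64  0.49 -0.35] a [-2.77  0.33 -1.34]
19 xyz [ 2.63  0.57 -0.31] a [-2.77  0.33 -1.34]
20 xyz [ 2.62  0.64 -0.26] a [-2.77  0.33 -1.34]
21 xyz [ 0.05 -0.24  1.6 ] a [0. 0. 0.]
22 xyz [ 0.05 -0.24  1.6 ] a [0. 0. 0.]
23 xyz [ 0.05 -0.24  1.6 ] a [0. 0. 0.]
24 xyz [ 0.05 -0.24  1.6 ] a [0. 0. 0.]
25 xyz [ 0.05 -0.24  1.6 ] a [0. 0. 0.]
26 xyz [ 0.05 -0.24  1.6 ] a [0. 0. 0.]
27 xyz [ 0.05 -0.24  1.6 ] a [0. 0. 0.]
28 xyz [ 0.05 -0.24  1.6 ] a [0. 0. 0.]
29 xyz [ 0.05 -0.24  1.6 ] a [0. 0. 0.]
30 xyz [ 0.05 -0.24  1.6 ] a [0. 0. 0.]
```

{"fn": "jog_arm", "kwargs": {"motion": [{"x": 0,"y": 0,"z": -1.0,"ax": 0,"ay": 0,"az": 0},{"x": 0,"y": 0,"z": -2.0,"ax": 0,"ay": 0,"az": 0},{"x": 0,"y": 0,"z": -2.0,"ax": 0,"ay": 0,"az": 0},{"x": 0,"y": 0,"z": -2.5,"ax": 0,"ay": 0,"az": 0},{"x": 0,"y": 0,"z": -2.5,"ax": 0,"ay": 0,"az": 0}]}}

```text
time_s: 5.15
tool_pos: [0.5102, -0.2713, 0.2286]
tool_rot: [-179.9, -0.0, 75.0]
force: [1.5, -0.8, -2.5]
grip_width: 0.0097
grasp_force: 40.0
```

{"fn": "jog_arm", "kwargs": {"motion": [{"x": 0,"y": -0.2,"z": -2.4,"ax": 0,"ay": 0,"az": 0},{"x": 0,"y": -0.2,"z": -2.4,"ax": 0,"ay": 0,"az": 0},{"x": 0,"y": -0.2,"z": -2.4,"ax": 0,"ay": 0,"az": 0},{"x": 0,"y": -0.2,"z": -2.4,"ax": 0,"ay": 0,"az": 0},{"x": 0,"y": -0.2,"z": -2.4,"ax": 0,"ay": 0,"az": 0}]}}

```text
time_s: 5.65
tool_pos: [0.5004, -0.2687, 0.3488]
tool_rot: [-180.0, -0.0, 75.0]
force: [0.3, -0.4, -2.7]
grip_width: 0.0098
grasp_force: 40.0
```

{"fn": "jog_arm", "kwargs": {"motion": [{"x": 2.7,"y": -0.1,"z": -0.5,"ax": -2.8,"ay": 0.3,"az": -1.3},{"x": 2.7,"y": 0,"z": -0.5,"ax": -2.8,"ay": 0.3,"az": -1.3},{"x": 2.7,"y": 0.1,"z": -0.5,"ax": -2.8,"ay": 0.3,"az": -1.3},{"x": 2.7,"y": 0.2,"z": -0.5,"ax": -2.8,"ay": 0.3,"az": -1.3},{"x": 2.7,"y": 0.2,"z": -0.5,"ax": -2.8,"ay": 0.3,"az": -1.3}]}}

```text
time_s: 6.15
tool_pos: [0.5308, -0.1366, 0.3745]
tool_rot: [165.9, -0.7, 81.6]
force: [0.5, -0.0, -2.7]
grip_width: 0.0096
grasp_force: 40.0
```

{"fn": "jog_arm", "kwargs": {"motion": [{"x": 2.7,"y": 0.3,"z": -0.4,"ax": -2.7,"ay": 0.3,"az": -1.3},{"x": 2.6,"y": 0.4,"z": -0.4,"ax": -2.7,"ay": 0.3,"az": -1.3},{"x": 2.6,"y": 0.5,"z": -0.3,"ax": -2.7,"ay": 0.3,"az": -1.3},{"x": 2.6,"y": 0.6,"z": -0.3,"ax": -2.7,"ay": 0.3,"az": -1.3},{"x": 2.6,"y": 0.6,"z": -0.3,"ax": -2.7,"ay": 0.3,"az": -1.3}]}}

```text
time_s: 6.65
tool_pos: [0.5605, -0.0075, 0.3998]
tool_rot: [152.4, 0.2, 88.3]
force: [0.4, 0.1, -2.1]
grip_width: 0.0096
grasp_force: 40.0
```

```bash
python3 -c "
from h import *
st();_,p,R=cur()
plan([(fromB((.020,0,.180)),RB,10)])"
```

```text
6.65 [ 0.5605 -0.0075  0.3998] [152.3784   0.1984  88.3297] F [ 0.372   0.069  -2.1303] w 0.009584284302170044 39.99913036823273
board frame [ 44.2902  -0.8979 309.8826] rot err board [ 0.1675 -0.3478  0.2356]
1 xyz [ 0.02 -0.24  1.3 ] a [-0.02  0.03 -0.02]
2 xyz [ 0.02 -0.24  1.3 ] a [-0.02  0.03 -0.02]
3 xyz [ 0.01 -0.24  1.3 ] a [-0.02  0.03 -0.02]
4 xyz [ 0.01 -0.24  1.3 ] a [-0.02  0.03 -0.02]
5 xyz [ 0.01 -0.24  1.3 ] a [-0.02  0.03 -0.02]
6 xyz [ 0.01 -0.24  1.3 ] a [-0.02  0.03 -0.02]
7 xyz [ 0.01 -0.24  1.3 ] a [-0.02  0.03 -0.02]
8 xyz [ 0.01 -0.24  1.3 ] a [-0.02  0.03 -0.02]
9 xyz [ 0.01 -0.24  1.3 ] a [-0.02  0.03 -0.02]
10 xyz [ 0.01 -0.24  1.3 ] a [-0.02  0.03 -0.02]
```

{"fn": "jog_arm", "kwargs": {"motion": [{"x": 0.1,"y": -0.5,"z": 2.6,"ax": 0,"ay": 0.1,"az": 0},{"x": 0,"y": -0.5,"z": 2.6,"ax": -0.1,"ay": 0.1,"az": -0.1},{"x": 0,"y": -0.5,"z": 2.6,"ax": -0.1,"ay": 0.1,"az": -0.1},{"x": 0,"y": -0.5,"z": 2.6,"ax": 0,"ay": 0,"az": 0},{"x": 0,"y": -0.5,"z": 2.6,"ax": 0,"ay": 0,"az": 0}]}}

```text
time_s: 7.15
tool_pos: [0.5988, -0.0098, 0.2713]
tool_rot: [152.3, 0.1, 88.5]
force: [-0.2, -0.0, -3.4]
grip_width: 0.0094
grasp_force: 40.0
```

{"fn": "jog_arm", "kwargs": {"motion": [{"x": 0,"y": -0.2,"z": 1.0,"ax": 0,"ay": 0,"az": 0},{"x": 0,"y": -0.2,"z": 1.0,"ax": 0,"ay": 0,"az": 0},{"x": 0,"y": -0.2,"z": 1.0,"ax": 0,"ay": 0,"az": 0},{"x": 0,"y": -0.2,"z": 1.0,"ax": 0,"ay": 0,"az": 0},{"x": 0,"y": 0,"z": 1.0,"ax": 0,"ay": 0,"az": 0}]}}

```text
time_s: 7.65
tool_pos: [0.6164, -0.0096, 0.2248]
tool_rot: [152.2, 0.0, 88.5]
force: [0.2, 0.1, -2.8]
grip_width: 0.0098
grasp_force: 40.0
```

```bash
python3 -c "
from h import *
st()
for n in('side','top'):
  im=env.read_camera(n);cv2.imwrite('pics/%s2.png'%n,im[:,:,::-1])
a=up(cv2.imread('pics/side2.png'),(295,110,395,240),4);b=up(cv2.imread('pics/top2.png'),(265,90,365,220),4)
cv2.imwrite('pics/c4.png',np.hstack([a,b]))"
```

```text
7.65 [ 0.6164 -0.0096  0.2248] [152.158    0.0284  88.5391] F [ 0.1909  0.0819 -2.7937] w 0.009845470063929837 39.99931991100311
board frame [ 12.1536  -1.6994 129.0659] rot err board [-0.0535 -0.1002  0.1291]
```

View pics/c4.png

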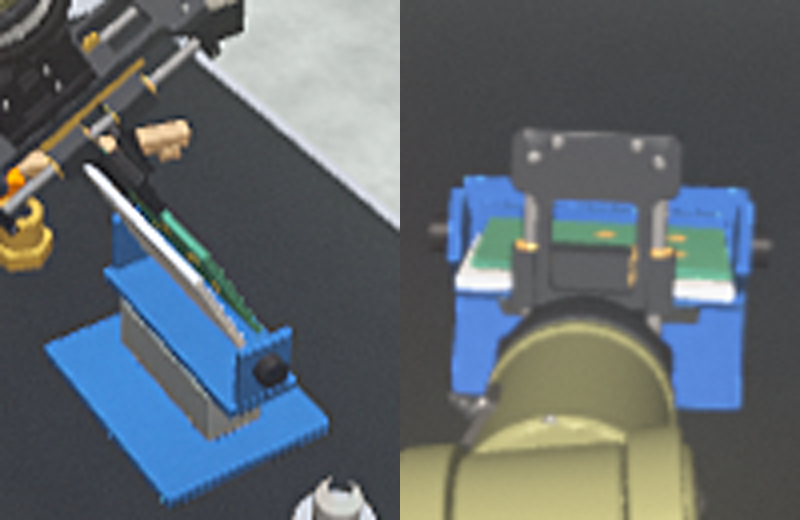

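The template hangs parallel to the face, centred and a few mm off it. In the right-hand crop the green spans 472–733 against the board's 455–735. I'll go down gently and onto the face.

{"fn": "jog_arm", "kwargs": {"motion": [{"x": 0.1,"y": -0.1,"z": 0.2,"ax": 0,"ay": 0,"az": 0},{"x": 0,"y": -0.1,"z": 0.2,"ax": 0,"ay": 0,"az": 0},{"x": 0,"y": -0.1,"z": 0.2,"ax": 0,"ay": 0,"az": 0},{"x": 0,"y": -0.1,"z": 0.1,"ax": 0,"ay": 0,"az": 0},{"x": 0,"y": -0.1,"z": 0.1,"ax": 0,"ay": 0,"az": 0}]}}

```text
time_s: 8.25
tool_pos: [0.6153, -0.0087, 0.2155]
tool_rot: [152.2, 0.0, 88.5]
force: [0.5, 0.4, -2.3]
grip_width: 0.0099
grasp_force: 40.0
```

{"fn": "jog_arm", "kwargs": {"motion": [{"x": 0,"y": -0.1,"z": 0.1,"ax": 0,"ay": 0,"az": 0},{"x": 0,"y": -0.1,"z": 0,"ax": 0,"ay": 0,"az": 0},{"x": 0,"y": -0.1,"z": 0,"ax": 0,"ay": 0,"az": 0},{"x": 0,"y": 0,"z": 0,"ax": 0,"ay": 0,"az": 0},{"x": 0,"y": 0,"z": 0,"ax": 0,"ay": 0,"az": 0}]}}

```text
time_s: 8.75
tool_pos: [0.6132, -0.0086, 0.2133]
tool_rot: [152.2, 0.0, 88.5]
force: [0.3, -0.0, -2.0]
grip_width: 0.0095
grasp_force: 40.0
```

```bash
python3 -c "
from h import *
st();print(B.T@env.get_obs()['force'])"
```

```text
8.75 [ 0.6132 -0.0086  0.2133] [152.1851   0.0369  88.531 ] F [ 0.2724 -0.0089 -2.0139] w 0.00950628589097367 39.99933063983917
board frame [  3.9824  -0.7805 120.341 ] rot err board [-0.0263 -0.1115  0.1323]
[-0.6978 -0.0027 -1.9087]
```

{"fn": "jog_arm", "kwargs": {"motion": [{"x": 0,"y": -0.05,"z": 0.05,"ax": 0,"ay": 0,"az": 0},{"x": 0,"y": -0.05,"z": 0.05,"ax": 0,"ay": 0,"az": 0},{"x": 0,"y": 0,"z": 0.05,"ax": 0,"ay": 0,"az": 0},{"x": 0,"y": 0,"z": 0.05,"ax": 0,"ay": 0,"az": 0},{"x": 0,"y": 0,"z": 0,"ax": 0,"ay": 0,"az": 0}]}}

```text
time_s: 9.25
tool_pos: [0.6138, -0.0085, 0.2114]
tool_rot: [152.1, 0.0, 88.5]
force: [1.9, -0.8, -1.3]
grip_width: 0.0099
grasp_force: 40.0
```

```bash
python3 -c "
from h import *
st();print(B.T@env.get_obs()['force'])"
```

```text
9.25 [ 0.6138 -0.0085  0.2114] [152.1214   0.0333  88.5376] F [ 1.863  -0.8146 -1.2896] w 0.009919637378862495 39.99122679233551
board frame [  3.5898  -0.7072 118.434 ] rot err board [-0.0901 -0.1053  0.1281]
[ 1.0628 -0.7721 -2.0178]
```

{"fn": "jog_arm", "kwargs": {"motion": [{"x": 0,"y": 0,"z": 0.05,"ax": 0,"ay": 0,"az": 0},{"x": 0,"y": 0,"z": 0,"ax": 0,"ay": 0,"az": 0},{"x": 0,"y": 0,"z": 0,"ax": 0,"ay": 0,"az": 0},{"x": 0,"y": 0,"z": 0,"ax": 0,"ay": 0,"az": 0},{"x": 0,"y": 0,"z": 0,"ax": 0,"ay": 0,"az": 0}], "claw": -0.3}}

```text
time_s: 9.75
tool_pos: [0.6135, -0.0086, 0.2106]
tool_rot: [152.2, 0.0, 88.5]
force: [0.3, 0.1, 0.3]
grip_width: 0.0298
grasp_force: 0.0
```

{"fn": "jog_arm", "kwargs": {"motion": [{"x": 0,"y": 0,"z": -1,"ax": 0,"ay": 0,"az": 0},{"x": 0,"y": 0,"z": -2,"ax": 0,"ay": 0,"az": 0},{"x": 0,"y": 0,"z": -3,"ax": 0,"ay": 0,"az": 0},{"x": 0,"y": 0,"z": -3,"ax": 0,"ay": 0,"az": 0},{"x": 0,"y": 0,"z": -3,"ax": 0,"ay": 0,"az": 0}]}}

```text
time_s: 10.25
tool_pos: [0.5569, -0.005, 0.3181]
tool_rot: [152.2, 0.0, 88.8]
force: [-23.8, -2.3, 8.5]
grip_width: 0.0304
grasp_force: 0.0
```

```bash
python3 -c "
from h import *
st();
plan([((.50,.05,.33),down(90),5),((.463,.297,.24),down(92.8),10)])
for n in('side','top'):
  im=env.read_camera(n);cv2.imwrite('pics/%s3.png'%n,im[:,:,::-1])
a=up(cv2.imread('pics/side3.png'),(295,110,395,240),4);b=up(cv2.imread('pics/top3.png'),(265,90,365,220),4)
cv2.imwrite('pics/c5.png',np.hstack([a,b]))"
```

```text
10.25 [ 0.5569 -0.005   0.3181] [152.2361   0.0121  88.7632] F [-23.7725  -2.2799   8.4708] w 0.03042920645084583 0.0
board frame [  2.9832   1.5517 239.34  ] rot err board [ 0.0246  0.0188 -0.0616]
1 xyz [ 1.07 -0.92 -0.75] a [ 5.55  0.06 -0.24]
2 xyz [ 1.08 -0.98 -0.66] a [ 5.55  0.06 -0.24]
3 xyz [ 1.08 -1.04 -0.56] a [ 5.55  0.06 -0.24]
4 xyz [ 1.09 -1.08 -0.46] a [ 5.55  0.06 -0.24]
5 xyz [ 1.09 -1.11 -0.35] a [ 5.55  0.06 -0.24]
6 xyz [ 2.47 -0.37  0.9 ] a [ 0.    0.   -0.28]
7 xyz [ 2.47 -0.36  0.9 ] a [ 0.    0.   -0.28]
8 xyz [ 2.47 -0.35  0.9 ] a [ 0.    0.   -0.28]
9 xyz [ 2.48 -0.33  0.9 ] a [ 0.    0.   -0.28]
10 xyz [ 2.48 -0.32  0.9 ] a [ 0.    0.   -0.28]
11 xyz [ 2.48 -0.31  0.9 ] a [ 0.    0.   -0.28]
12 xyz [ 2.48 -0.3   0.9 ] a [ 0.    0.   -0.28]
13 xyz [ 2.48 -0.29  0.9 ] a [ 0.    0.   -0.28]
14 xyz [ 2.48 -0.27  0.9 ] a [ 0.    0.   -0.28]
15 xyz [ 2.48 -0.26  0.9 ] a [ 0.    0.   -0.28]
```

View pics/c5.png

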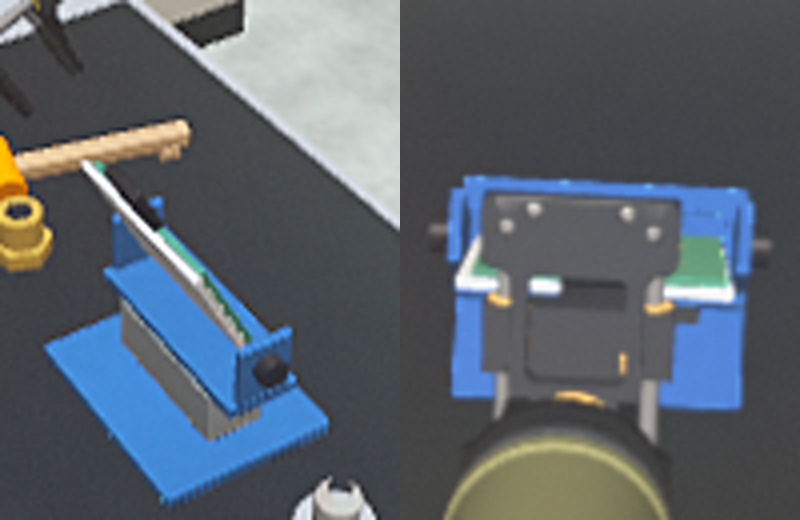

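The template is seated flat on the board, with the board's edge unmoved at (85,165)–(200,280) in the crop. I'll check the force and the view of the seating before moving on.

```bash
python3 -c "
from h import *
st();o=env.get_obs();print(o['qpos'],o['wrist_torque'])
# green top-edge/seat check
S=img('side',3);b=(305,140,365,205);h,s,v=np.moveaxis(cv2.cvtColor(up(S,b),cv2.COLOR_BGR2HSV).astype(int),2,0)
for c in contours((abs(h-75)<18)&(s>60)&(v>110),b)[:3]:print(quad(c,1).round(1).tolist())
for yy in (-.071,.069):
  for zz in(.110,):print(proj('side',fromB((.006,yy,zz))),proj('side',fromB((0.0,yy,zz))))
"
```

```text
10.35 [ 0.5585 -0.0077  0.3201] [151.9536   0.0703  88.4399] F [-0.438  -0.8376  0.4   ] w 0.030498154637746393 0.0
board frame [  5.4131  -1.1248 240.3292] rot err board [-0.2578 -0.1839  0.1969]
[ -7.3482 -17.2859   2.8379 110.8386   4.3565  58.5768  -7.3217] [-0.1201  0.594   0.0032]
[[333.79998779296875, 167.1999969482422], [345.6000061035156, 178.8000030517578], [335.20001220703125, 166.39999389648438]]
[[318.6000061035156, 149.89999389648438], [320.3999938964844, 152.89999389648438], [320.79998779296875, 150.8000030517578]]
[345.3286 176.8818] [343.6289 178.3631]
[318.7202 149.3393] [317.1586 150.7062]
```

```bash
python3 -c "
from h import *
plan([((.555,.03,.315),down(90),5),((.475,.18,.28),down(91.5),5),((.4632,.295,.20),down(92.8),5)])"
```

```text
1 xyz [ 0.75 -0.13  0.05] a [ 5.61  0.09 -0.3 ]
2 xyz [ 0.75 -0.12  0.06] a [ 5.61  0.09 -0.3 ]
3 xyz [ 0.75 -0.11  0.07] a [ 5.61  0.09 -0.3 ]
4 xyz [ 0.75 -0.1   0.08] a [ 5.61  0.09 -0.3 ]
5 xyz [ 0.75 -0.08  0.09] a [ 5.61  0.09 -0.3 ]
6 xyz [ 3.  -1.6  0.7] a [ 0.   0.  -0.3]
7 xyz [ 3.01 -1.58  0.7 ] a [ 0.   0.  -0.3]
8 xyz [ 3.02 -1.57  0.7 ] a [ 0.   0.  -0.3]
9 xyz [ 3.02 -1.55  0.7 ] a [ 0.   0.  -0.3]
10 xyz [ 3.03 -1.54  0.7 ] a [ 0.   0.  -0.3]
11 xyz [ 2.31 -0.18  1.6 ] a [ 0.    0.   -0.26]
12 xyz [ 2.31 -0.17  1.6 ] a [ 0.    0.   -0.26]
13 xyz [ 2.31 -0.15  1.6 ] a [ 0.    0.   -0.26]
14 xyz [ 2.31 -0.14  1.6 ] a [ 0.    0.   -0.26]
15 xyz [ 2.31 -0.13  1.6 ] a [ 0.    0.   -0.26]
```

{"fn": "jog_arm", "kwargs": {"motion": [{"x": 0.7,"y": -0.1,"z": 0.1,"ax": 5.6,"ay": 0.1,"az": -0.3},{"x": 0.7,"y": -0.1,"z": 0.1,"ax": 5.6,"ay": 0.1,"az": -0.3},{"x": 0.8,"y": -0.1,"z": 0.1,"ax": 5.6,"ay": 0.1,"az": -0.3},{"x": 0.8,"y": -0.1,"z": 0.1,"ax": 5.6,"ay": 0.1,"az": -0.3},{"x": 0.8,"y": -0.1,"z": 0.1,"ax": 5.6,"ay": 0.1,"az": -0.3}], "claw": 1, "squeeze": 26}}

```text
time_s: 10.85
tool_pos: [0.5547, 0.031, 0.3109]
tool_rot: [-179.7, -0.0, 90.1]
force: [0.4, 0.2, -0.4]
grip_width: 0.0627
grasp_force: 0.0
```

{"fn": "jog_arm", "kwargs": {"motion": [{"x": 3.0,"y": -1.6,"z": 0.7,"ax": 0,"ay": 0,"az": -0.3},{"x": 3.0,"y": -1.6,"z": 0.7,"ax": 0,"ay": 0,"az": -0.3},{"x": 3.0,"y": -1.6,"z": 0.7,"ax": 0,"ay": 0,"az": -0.3},{"x": 3.0,"y": -1.5,"z": 0.7,"ax": 0,"ay": 0,"az": -0.3},{"x": 3.0,"y": -1.5,"z": 0.7,"ax": 0,"ay": 0,"az": -0.3}]}}

```text
time_s: 11.35
tool_pos: [0.4739, 0.1809, 0.2755]
tool_rot: [-179.8, -0.0, 91.6]
force: [0.2, -0.5, 1.2]
grip_width: 0.0863
grasp_force: 0.0
```

{"fn": "jog_arm", "kwargs": {"motion": [{"x": 2.3,"y": -0.2,"z": 1.6,"ax": 0,"ay": 0,"az": -0.3},{"x": 2.3,"y": -0.2,"z": 1.6,"ax": 0,"ay": 0,"az": -0.3},{"x": 2.3,"y": -0.1,"z": 1.6,"ax": 0,"ay": 0,"az": -0.3},{"x": 2.3,"y": -0.1,"z": 1.6,"ax": 0,"ay": 0,"az": -0.2},{"x": 2.3,"y": -0.1,"z": 1.6,"ax": 0,"ay": 0,"az": -0.2}]}}

```text
time_s: 11.85
tool_pos: [0.4629, 0.2954, 0.1954]
tool_rot: [-179.9, -0.0, 92.9]
force: [0.6, -0.5, -0.1]
grip_width: 0.0871
grasp_force: 0.0
```

```bash
python3 -c "
from h import *
st();print(env.get_obs()['qpos'])
plan([((.4632,.295,.107),down(92.8),5)])"
```

```text
11.85 [0.4629 0.2954 0.1954] [-179.8643   -0.0442   92.8852] F [ 0.6098 -0.5246 -0.0937] w 0.08707497143476901 0.0
board frame [-143.4     299.7277  177.7765] rot err board [27.9133  1.0535 -4.0938]
[-25.5912   6.849  -10.4505  97.7848   1.1651  75.5713 -33.3757]
1 xyz [-0.01  0.01  1.77] a [-0.03 -0.01  0.02]
2 xyz [-0.01  0.01  1.77] a [-0.03 -0.01  0.02]
3 xyz [-0.01  0.01  1.77] a [-0.03 -0.01  0.02]
4 xyz [-0.01  0.01  1.77] a [-0.03 -0.01  0.02]
5 xyz [-0.01  0.01  1.77] a [-0.03 -0.01  0.02]
```

{"fn": "jog_arm", "kwargs": {"motion": [{"x": 0,"y": 0,"z": 1.8,"ax": 0,"ay": 0,"az": 0},{"x": 0,"y": 0,"z": 1.8,"ax": 0,"ay": 0,"az": 0},{"x": 0,"y": 0,"z": 1.8,"ax": 0,"ay": 0,"az": 0},{"x": 0,"y": 0,"z": 1.8,"ax": 0,"ay": 0,"az": 0},{"x": 0,"y": 0,"z": 1.7,"ax": 0,"ay": 0,"az": 0}]}}

```text
time_s: 12.35
tool_pos: [0.4626, 0.2946, 0.1062]
tool_rot: [-179.8, -0.0, 92.9]
force: [0.2, 0.5, -0.4]
grip_width: 0.0874
grasp_force: 0.0
```

{"fn": "jog_arm", "kwargs": {"motion": [{"x": 0,"y": 0,"z": 0,"ax": 0,"ay": 0,"az": 0},{"x": 0,"y": 0,"z": 0,"ax": 0,"ay": 0,"az": 0},{"x": 0,"y": 0,"z": 0,"ax": 0,"ay": 0,"az": 0},{"x": 0,"y": 0,"z": 0,"ax": 0,"ay": 0,"az": 0},{"x": 0,"y": 0,"z": 0,"ax": 0,"ay": 0,"az": 0}], "claw": -1, "squeeze": 26}}

```text
time_s: 12.85
tool_pos: [0.4638, 0.2958, 0.1095]
tool_rot: [-180.0, -0.2, 92.9]
force: [-1.4, -1.1, 11.7]
grip_width: 0.055
grasp_force: 10.8
```

{"fn": "jog_arm", "kwargs": {"motion": [{"x": 0,"y": 0,"z": 0,"ax": 0,"ay": 0,"az": 0},{"x": 0,"y": 0,"z": 0,"ax": 0,"ay": 0,"az": 0},{"x": 0,"y": 0,"z": 0,"ax": 0,"ay": 0,"az": 0},{"x": 0,"y": 0,"z": 0,"ax": 0,"ay": 0,"az": 0},{"x": 0,"y": 0,"z": 0,"ax": 0,"ay": 0,"az": 0}]}}

```text
time_s: 13.35
tool_pos: [0.4656, 0.2962, 0.1121]
tool_rot: [179.8, -0.3, 92.9]
force: [-2.4, -2.3, 16.7]
grip_width: 0.0374
grasp_force: 26.3
```

{"fn": "jog_arm", "kwargs": {"motion": [{"x": 0,"y": 0,"z": 0,"ax": 0,"ay": 0,"az": 0},{"x": 0,"y": 0,"z": 0,"ax": 0,"ay": 0,"az": 0},{"x": 0,"y": 0,"z": 0,"ax": 0,"ay": 0,"az": 0},{"x": 0,"y": 0,"z": 0,"ax": 0,"ay": 0,"az": 0},{"x": 0,"y": 0,"z": 0,"ax": 0,"ay": 0,"az": 0}]}}

```text
time_s: 13.85
tool_pos: [0.4656, 0.2963, 0.1122]
tool_rot: [179.8, -0.3, 92.9]
force: [-1.7, -2.5, 16.3]
grip_width: 0.0371
grasp_force: 26.3
```

```bash
python3 -c "
from h import *
st()
for n in('side','top'):
  im=env.read_camera(n);cv2.imwrite('pics/%s4.png'%n,im[:,:,::-1])
a=up(cv2.imread('pics/side4.png'),(200,110,290,210),4);b=up(cv2.imread('pics/top4.png'),(150,180,240,280),4)
cv2.imwrite('pics/c6.png',np.hstack([a,b]))"
```

```text
13.85 [0.4656 0.2963 0.1122] [179.8089  -0.2693  92.8616] F [-1.6964 -2.5235 16.305 ] w 0.03713646519062963 26.32197116574389
board frame [-179.8391  300.6432  102.8905] rot err board [27.5949  1.2796 -4.0117]
```

View pics/c6.png

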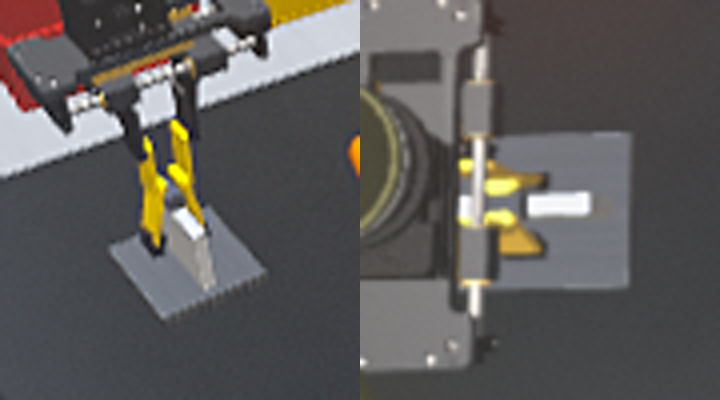

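The clamp is squeezed to its stop (37 mm) with its jaws open clear of the strip. I'll lift it.

{"fn": "jog_arm", "kwargs": {"motion": [{"x": 0,"y": 0,"z": -0.5,"ax": 0,"ay": 0,"az": 0},{"x": 0,"y": 0,"z": -1.0,"ax": 0,"ay": 0,"az": 0},{"x": 0,"y": 0,"z": -1.5,"ax": 0,"ay": 0,"az": 0},{"x": 0,"y": 0,"z": -2.0,"ax": 0,"ay": 0,"az": 0},{"x": 0,"y": 0,"z": -2.5,"ax": 0,"ay": 0,"az": 0}]}}

```text
time_s: 14.45
tool_pos: [0.4624, 0.2945, 0.1827]
tool_rot: [-179.7, -0.0, 92.9]
force: [0.8, 0.1, -1.2]
grip_width: 0.0377
grasp_force: 25.9
```

{"fn": "jog_arm", "kwargs": {"motion": [{"x": 0,"y": 0,"z": -2.5,"ax": 0,"ay": 0,"az": 0},{"x": 0,"y": 0,"z": -2.5,"ax": 0,"ay": 0,"az": 0},{"x": 0,"y": 0,"z": -2.5,"ax": 0,"ay": 0,"az": 0},{"x": 0,"y": 0,"z": -2.5,"ax": 0,"ay": 0,"az": 0},{"x": 0,"y": 0,"z": -2.0,"ax": 0,"ay": 0,"az": 0}]}}

```text
time_s: 14.95
tool_pos: [0.4635, 0.2948, 0.3046]
tool_rot: [-179.9, -0.1, 92.9]
force: [0.4, 0.2, -1.4]
grip_width: 0.0368
grasp_force: 25.9
```

```bash
python3 -c "
from h import *
st();print(env.get_obs()['qpos'])
for n in('side','top'):
  im=env.read_camera(n);cv2.imwrite('pics/%s5.png'%n,im[:,:,::-1])
_,p,R=cur();print(proj('side',p))
S=img('side',5);x,y=proj('side',p).astype(int);cv2.imwrite('pics/c7.png',up(S,(x-50,y-50,x+50,y+60),5))
plan([((.52,.17,.34),down(91),5),((.60,.045,.34),RB,10),(fromB((.003,.047,.215)),RB,5)])"
```

```text
14.95 [0.4635 0.2948 0.3046] [-179.8738   -0.1429   92.9023] F [ 0.3852  0.2041 -1.3963] w 0.036807428234741264 25.85242753621486
board frame [-91.9977 299.1613 274.0566] rot err board [27.9072  1.1547 -4.0866]
[-25.4552   4.8269 -10.3546  87.623    0.6787  87.6569 -32.8996]
[230.5498  98.632 ]
1 xyz [-2.56  0.98 -0.69] a [ 0.02 -0.06  0.38]
2 xyz [-2.56  1.   -0.69] a [ 0.02 -0.06  0.38]
3 xyz [-2.55  1.01 -0.69] a [ 0.02 -0.06  0.38]
4 xyz [-2.54  1.03 -0.68] a [ 0.02 -0.06  0.38]
5 xyz [-2.54  1.05 -0.68] a [ 0.02 -0.06  0.38]
6 xyz [-1.26  0.78  0.  ] a [-2.78 -0.06  0.23]
7 xyz [-1.26  0.78  0.04] a [-2.78 -0.06  0.23]
8 xyz [-1.26  0.78  0.08] a [-2.78 -0.06  0.23]
9 xyz [-1.25  0.78  0.12] a [-2.78 -0.06  0.23]
10 xyz [-1.25  0.78  0.16] a [-2.78 -0.06  0.23]
11 xyz [-1.25  0.78  0.2 ] a [-2.78 -0.06  0.23]
12 xyz [-1.24  0.77  0.23] a [-2.78 -0.06  0.23]
13 xyz [-1.24  0.77  0.27] a [-2.78 -0.06  0.23]
14 xyz [-1.24  0.76  0.31] a [-2.78 -0.06  0.23]
15 xyz [-1.23  0.75  0.35] a [-2.78 -0.06  0.23]
16 xyz [-0.11 -0.95  0.48] a [0. 0. 0.]
17 xyz [-0.11 -0.95  0.48] a [0. 0. 0.]
18 xyz [-0.11 -0.95  0.48] a [0. 0. 0.]
19 xyz [-0.11 -0.95  0.48] a [0. 0. 0.]
20 xyz [-0.11 -0.95  0.48] a [0. 0. 0.]
```

View pics/c7.png

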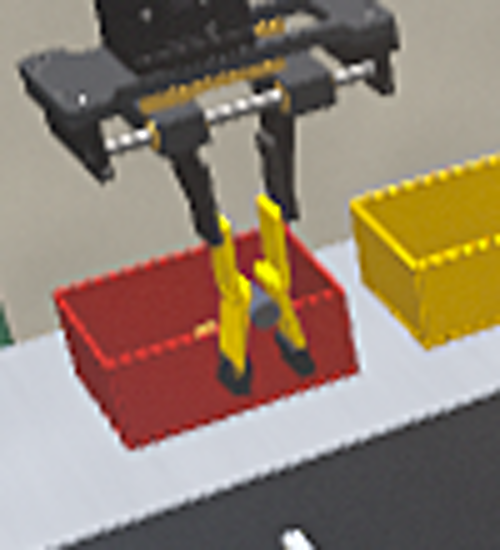

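The clamp hangs upright and square in the fingers, with the barrel end at crop (262,303), which is image (232.4,108.6), and the jaws open. I'll check the barrel's height against the TCP using both views.

```bash
python3 -c "
from h import *
_,p,R=cur();print(p)
for d in (.025,.031,.037,.045): print(d,proj('side',p-[0,.013,d]),proj('side',p-[0,-.013,d]))
print('handle top', [proj('side',p+[s*.017,0,.030]) for s in(-1,1)], 'tcp',proj('side',p),'jaw bottom',proj('side',p-[0.015,0,.083]),proj('side',p-[-.015,0,.083]))
S=img('side',5);b=(205,75,260,135);h,s,v=np.moveaxis(cv2.cvtColor(up(S,b),cv2.COLOR_BGR2HSV).astype(int),2,0)
for c in contours((abs(h-26)<8)&(s>140)&(v>90),b)[:3]:print(quad(c,1).round(1).tolist())
print(env.get_obs()['qpos'])"
```

```text
[0.4646 0.2957 0.306 ]
0.025 [233.7986 108.079 ] [230.4353 104.1822]
0.031 [234.1607 109.8453] [230.805  105.9384]
0.037 [234.52   111.5982] [231.1719 107.6815]
0.045 [234.995  113.9148] [231.6568 109.9855]
handle top [array([223.0466,  90.9876]), array([234.1229,  87.6846])] tcp [230.5498  98.632 ] jaw bottom [230.9919 124.1226] [240.0267 121.097 ]
[[257.70001220703125, 84.80000305175781], [249.89999389648438, 87.5999984741211], [252.10000610351562, 103.5999984741211], [259.3999938964844, 111.30000305175781], [259.3999938964844, 85.19999694824219]]
[[223.10000610351562, 90.80000305175781], [224.3000030517578, 95.30000305175781], [222.10000610351562, 96.80000305175781], [224.3000030517578, 107.0999984741211], [223.39999389648438, 117.0999984741211], [227.1999969482422, 122.69999694824219], [228.39999389648438, 121.5999984741211], [229.60000610351562, 104.19999694824219], [226.60000610351562, 100.9000015258789], [225.39999389648438, 92.5999984741211]]
[[231.6999969482422, 86.4000015258789], [232.6999969482422, 99.0999984741211], [230.3000030517578, 101.69999694824219], [235.60000610351562, 109.19999694824219], [235.60000610351562, 113.69999694824219], [240.10000610351562, 117.30000305175781], [236.6999969482422, 106.19999694824219], [237.39999389648438, 101.4000015258789], [235.6999969482422, 89.0999984741211]]
[-25.4558   4.7707 -10.3568  87.5202   0.6789  87.5508 -32.9048]
```

{"fn": "jog_arm", "kwargs": {"motion": [{"x": -2.5,"y": 1.0,"z": -0.7,"ax": 0,"ay": 0,"az": 0.4},{"x": -2.5,"y": 1.0,"z": -0.7,"ax": 0,"ay": 0,"az": 0.4},{"x": -2.5,"y": 1.0,"z": -0.7,"ax": 0,"ay": 0,"az": 0.4},{"x": -2.6,"y": 1.0,"z": -0.7,"ax": 0,"ay": 0,"az": 0.4},{"x": -2.6,"y": 1.0,"z": -0.7,"ax": 0,"ay": 0,"az": 0.3}]}}

```text
time_s: 15.55
tool_pos: [0.518, 0.1684, 0.3359]
tool_rot: [-179.7, -0.1, 91.0]
force: [0.3, 0.4, -1.8]
grip_width: 0.0374
grasp_force: 25.9
```

{"fn": "jog_arm", "kwargs": {"motion": [{"x": -1.3,"y": 0.8,"z": 0,"ax": -2.8,"ay": -0.1,"az": 0.2},{"x": -1.3,"y": 0.8,"z": 0,"ax": -2.8,"ay": -0.1,"az": 0.2},{"x": -1.2,"y": 0.8,"z": 0.1,"ax": -2.8,"ay": -0.1,"az": 0.2},{"x": -1.2,"y": 0.8,"z": 0.1,"ax": -2.8,"ay": -0.1,"az": 0.2},{"x": -1.2,"y": 0.8,"z": 0.1,"ax": -2.8,"ay": -0.1,"az": 0.2}]}}

```text
time_s: 16.05
tool_pos: [0.5585, 0.1073, 0.3362]
tool_rot: [166.2, 0.3, 89.9]
force: [0.6, -0.0, -1.6]
grip_width: 0.0368
grasp_force: 25.9
```

{"fn": "jog_arm", "kwargs": {"motion": [{"x": -1.2,"y": 0.8,"z": 0.2,"ax": -2.8,"ay": -0.1,"az": 0.2},{"x": -1.2,"y": 0.8,"z": 0.2,"ax": -2.8,"ay": -0.1,"az": 0.2},{"x": -1.2,"y": 0.8,"z": 0.3,"ax": -2.8,"ay": -0.1,"az": 0.2},{"x": -1.2,"y": 0.7,"z": 0.3,"ax": -2.8,"ay": -0.1,"az": 0.2},{"x": -1.2,"y": 0.7,"z": 0.3,"ax": -2.8,"ay": -0.1,"az": 0.2}]}}

```text
time_s: 16.55
tool_pos: [0.598, 0.0471, 0.3366]
tool_rot: [152.2, 0.4, 88.8]
force: [-0.0, -0.5, -1.5]
grip_width: 0.0374
grasp_force: 25.9
```

```bash
python3 -c "
from h import *
st();print(env.get_obs()['qpos'])
plan([(fromB((.001,.047,.205)),RB,5)])"
```

```text
16.55 [0.598  0.0471 0.3366] [152.2443   0.4216  88.8278] F [-0.0286 -0.5228 -1.4614] w 0.03740593264240495 25.88570849271946
board frame [ 46.8947  54.5243 237.0464] rot err board [ 0.0322 -0.3135 -0.3095]
[-12.0576 -11.5387   0.9622 104.4902   7.1866  60.0914 -14.2294]
1 xyz [-0.14 -0.92  0.64] a [-0.01  0.06  0.06]
2 xyz [-0.14 -0.92  0.64] a [-0.01  0.06  0.06]
3 xyz [-0.15 -0.92  0.64] a [-0.01  0.06  0.06]
4 xyz [-0.15 -0.92  0.64] a [-0.01  0.06  0.06]
5 xyz [-0.15 -0.92  0.64] a [-0.01  0.06  0.06]
```

{"fn": "jog_arm", "kwargs": {"motion": [{"x": -0.2,"y": -0.3,"z": 0.7,"ax": 0,"ay": 0.1,"az": 0.1},{"x": -0.2,"y": -0.4,"z": 0.7,"ax": 0,"ay": 0.1,"az": 0.1},{"x": -0.1,"y": -0.5,"z": 0.6,"ax": 0,"ay": 0.1,"az": 0.1},{"x": -0.1,"y": -0.5,"z": 0.6,"ax": 0,"ay": 0,"az": 0},{"x": -0.1,"y": -0.5,"z": 0.6,"ax": 0,"ay": 0,"az": 0}]}}

```text
time_s: 17.05
tool_pos: [0.5938, 0.0411, 0.2987]
tool_rot: [152.3, 0.0, 88.8]
force: [-0.3, -0.1, -1.0]
grip_width: 0.0372
grasp_force: 25.9
```

```bash
python3 -c "
from h import *
st();print(env.get_obs()['qpos'])"
```

```text
17.05 [0.5938 0.0411 0.2987] [152.251    0.0009  88.7502] F [-0.3368 -0.0892 -0.9637] w 0.037164904189758825 25.886161286102833
board frame [ 25.6258  48.4622 205.4081] rot err board [ 0.0394  0.0226 -0.0449]
[-11.7252 -11.7998   1.5518 108.9442   6.7664  55.7475 -13.8417]
```

{"fn": "jog_arm", "kwargs": {"motion": [{"x": -0.1,"y": -0.6,"z": 0,"ax": 0,"ay": 0,"az": 0},{"x": 0,"y": -0.6,"z": 0,"ax": 0,"ay": 0,"az": 0},{"x": 0,"y": -0.6,"z": 0,"ax": 0,"ay": 0,"az": 0},{"x": 0,"y": -0.6,"z": 0.1,"ax": 0,"ay": 0,"az": 0},{"x": 0,"y": -0.1,"z": 0.1,"ax": 0,"ay": 0,"az": 0}]}}

```text
time_s: 17.55
tool_pos: [0.5722, 0.0402, 0.2862]
tool_rot: [152.2, -0.0, 88.7]
force: [0.1, 0.5, -0.4]
grip_width: 0.0375
grasp_force: 25.9
```

```bash
python3 -c "
from h import *
im=env.read_camera('side');cv2.imwrite('pics/side6.png',im[:,:,::-1])
im2=env.read_camera('top');cv2.imwrite('pics/top6.png',im2[:,:,::-1])
st();print(env.get_obs()['qpos'])
a=up(img('side',6),(280,90,380,200),4);b=up(img('top',6),(255,90,355,200),4);cv2.imwrite('pics/c8.png',np.hstack([a,b]))"
```

```text
17.65 [0.5727 0.0401 0.2863] [152.1762  -0.0077  88.7138] F [-0.2854 -0.7294 -0.82  ] w 0.03743687264941526 25.885910054707892
board frame [  1.2238  47.0002 204.3168] rot err board [-0.0353  0.0132 -0.0086]
[-11.492  -14.3544   0.973  112.3883   6.9798  54.8343 -14.4251]
```

View pics/c8.png

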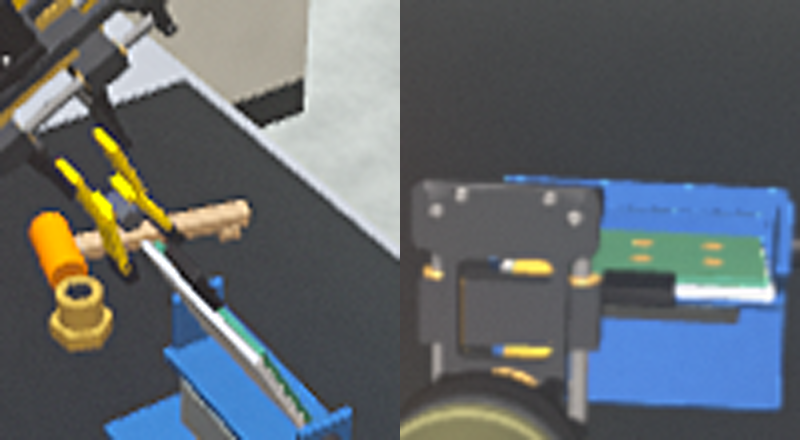

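The jaws straddle the board and template edge: jaw tips near (125,270) and (180,235), edge end at (150,245). I'll go down.

{"fn": "jog_arm", "kwargs": {"motion": [{"x": 0,"y": 0,"z": 0.5,"ax": 0,"ay": 0,"az": 0},{"x": 0,"y": 0,"z": 0.5,"ax": 0,"ay": 0,"az": 0},{"x": 0,"y": 0,"z": 0.5,"ax": 0,"ay": 0,"az": 0},{"x": 0,"y": 0,"z": 0.5,"ax": 0,"ay": 0,"az": 0},{"x": 0,"y": 0,"z": 0.5,"ax": 0,"ay": 0,"az": 0}]}}

```text
time_s: 18.15
tool_pos: [0.5847, 0.0398, 0.2636]
tool_rot: [152.2, -0.0, 88.7]
force: [0.4, -0.5, -1.4]
grip_width: 0.0374
grasp_force: 25.9
```

{"fn": "jog_arm", "kwargs": {"motion": [{"x": 0,"y": 0,"z": 0.5,"ax": 0,"ay": 0,"az": 0},{"x": 0,"y": 0,"z": 0.5,"ax": 0,"ay": 0,"az": 0},{"x": 0,"y": 0,"z": 0.5,"ax": 0,"ay": 0,"az": 0},{"x": 0,"y": 0,"z": 0.4,"ax": 0,"ay": 0,"az": 0},{"x": 0,"y": 0,"z": 0.2,"ax": 0,"ay": 0,"az": 0}]}}

```text
time_s: 18.65
tool_pos: [0.5943, 0.0396, 0.2451]
tool_rot: [152.2, 0.0, 88.7]
force: [-0.7, 0.2, -0.8]
grip_width: 0.0371
grasp_force: 25.9
```

```bash
python3 -c "
from h import *
st();print(B.T@env.get_obs()['force'])"
```

```text
18.65 [0.5943 0.0396 0.2451] [152.2233   0.0012  88.7083] F [-0.6939  0.1746 -0.7713] w 0.03713776541826029 25.886501760660394
board frame [  1.1006  46.9643 157.7307] rot err board [ 0.0117  0.0028 -0.0079]
[-0.9768  0.1588 -0.3571]
```

{"fn": "jog_arm", "kwargs": {"motion": [{"x": 0,"y": 0,"z": 0.2,"ax": 0,"ay": 0,"az": 0},{"x": 0,"y": 0,"z": 0.2,"ax": 0,"ay": 0,"az": 0},{"x": 0,"y": 0,"z": 0.2,"ax": 0,"ay": 0,"az": 0},{"x": 0,"y": 0,"z": 0,"ax": 0,"ay": 0,"az": 0},{"x": 0,"y": 0,"z": 0,"ax": 0,"ay": 0,"az": 0}]}}

```text
time_s: 19.15
tool_pos: [0.5972, 0.0396, 0.2404]
tool_rot: [152.2, -0.0, 88.7]
force: [0.1, -0.0, -2.2]
grip_width: 0.0374
grasp_force: 25.9
```

{"fn": "jog_arm", "kwargs": {"motion": [{"x": 0,"y": 0,"z": 0.1,"ax": 0,"ay": 0,"az": 0},{"x": 0,"y": 0,"z": 0.1,"ax": 0,"ay": 0,"az": 0},{"x": 0,"y": 0,"z": 0,"ax": 0,"ay": 0,"az": 0},{"x": 0,"y": 0,"z": 0,"ax": 0,"ay": 0,"az": 0},{"x": 0,"y": 0,"z": 0,"ax": 0,"ay": 0,"az": 0}]}}

```text
time_s: 19.65
tool_pos: [0.5982, 0.0395, 0.239]
tool_rot: [152.2, -0.0, 88.7]
force: [-3.1, -1.4, 1.5]
grip_width: 0.0369
grasp_force: 26.0
```

```bash
python3 -c "
from h import *
st();print(B.T@env.get_obs()['force'])"
```

```text
19.65 [0.5982 0.0395 0.239 ] [152.1588  -0.0106  88.7068] F [-3.0862 -1.4077  1.4704] w 0.03692163555124525 26.01755622672499
board frame [  1.687   46.985  150.6252] rot err board [-0.0527  0.0126 -0.0011]
[-2.0158 -1.4774  2.7243]
```

{"fn": "jog_arm", "kwargs": {"motion": [{"x": 0,"y": 0,"z": 0.1,"ax": 0,"ay": 0,"az": 0},{"x": 0,"y": 0,"z": 0.1,"ax": 0,"ay": 0,"az": 0},{"x": 0,"y": 0,"z": 0,"ax": 0,"ay": 0,"az": 0},{"x": 0,"y": 0,"z": 0,"ax": 0,"ay": 0,"az": 0},{"x": 0,"y": 0,"z": 0,"ax": 0,"ay": 0,"az": 0}]}}

```text
time_s: 20.15
tool_pos: [0.5987, 0.0396, 0.239]
tool_rot: [152.1, -0.0, 88.7]
force: [-12.0, -1.5, 11.4]
grip_width: 0.0375
grasp_force: 26.5
```

```bash
python3 -c "
from h import *
st();print(B.T@env.get_obs()['force'])"
```

```text
20.15 [0.5987 0.0396 0.239 ] [152.1407  -0.0188  88.6996] F [-11.968   -1.4549  11.4497] w 0.03754298325770949 26.530913379974663
board frame [  2.1346  47.0429 150.346 ] rot err board [-0.0709  0.0165  0.0091]
[-5.2179 -1.726  15.692 ]
```

Bottomed: the pivot is about 119 mm up the slope. I'll ease the push slightly and open in steps.

{"fn": "jog_arm", "kwargs": {"motion": [{"x": 0,"y": 0,"z": -0.05,"ax": 0,"ay": 0,"az": 0},{"x": 0,"y": 0,"z": 0,"ax": 0,"ay": 0,"az": 0},{"x": 0,"y": 0,"z": 0,"ax": 0,"ay": 0,"az": 0},{"x": 0,"y": 0,"z": 0,"ax": 0,"ay": 0,"az": 0},{"x": 0,"y": 0,"z": 0,"ax": 0,"ay": 0,"az": 0}], "claw": -0.05}}

```text
time_s: 20.65
tool_pos: [0.5987, 0.0396, 0.2384]
tool_rot: [152.2, -0.0, 88.7]
force: [-7.2, -0.2, 6.0]
grip_width: 0.0417
grasp_force: 13.3
```

```bash
python3 -c "
from h import *
st();print(B.T@env.get_obs()['force'])"
```

```text
20.65 [0.5987 0.0396 0.2384] [152.1551  -0.0141  88.7063] F [-7.1622 -0.1627  5.982 ] w 0.04168663940669472 13.268575023394078
board frame [  1.8426  47.0227 149.804 ] rot err board [-0.0564  0.0154  0.001 ]
[-3.5424 -0.3251  8.6286]
```

{"fn": "jog_arm", "kwargs": {"motion": [{"x": 0,"y": 0,"z": 0,"ax": 0,"ay": 0,"az": 0},{"x": 0,"y": 0,"z": 0,"ax": 0,"ay": 0,"az": 0},{"x": 0,"y": 0,"z": 0.05,"ax": 0,"ay": 0,"az": 0},{"x": 0,"y": 0,"z": 0,"ax": 0,"ay": 0,"az": 0},{"x": 0,"y": 0,"z": 0,"ax": 0,"ay": 0,"az": 0}], "claw": 0.03}}

```text
time_s: 21.15
tool_pos: [0.5992, 0.0395, 0.2378]
tool_rot: [152.1, -0.0, 88.7]
force: [-6.7, -1.1, 6.1]
grip_width: 0.0448
grasp_force: 11.8
```

```bash
python3 -c "
from h import *
st();print(B.T@env.get_obs()['force'])"
```

```text
21.15 [0.5992 0.0395 0.2378] [152.1334  -0.0112  88.7058] F [-6.7464 -1.077   6.0725] w 0.04477896610317352 11.812422147486359
board frame [  1.9984  46.9969 149.0296] rot err board [-0.0782  0.0126  0.0001]
[-3.1141 -1.2298  8.5052]
```

{"fn": "jog_arm", "kwargs": {"motion": [{"x": 0,"y": 0,"z": 0,"ax": 0,"ay": 0,"az": 0},{"x": 0,"y": 0,"z": 0.05,"ax": 0,"ay": 0,"az": 0},{"x": 0,"y": 0,"z": 0.05,"ax": 0,"ay": 0,"az": 0},{"x": 0,"y": 0,"z": 0,"ax": 0,"ay": 0,"az": 0},{"x": 0,"y": 0,"z": 0,"ax": 0,"ay": 0,"az": 0}], "claw": 0.11}}

```text
time_s: 21.65
tool_pos: [0.6001, 0.0395, 0.2372]
tool_rot: [152.1, -0.0, 88.7]
force: [-5.7, -0.7, 7.0]
grip_width: 0.0486
grasp_force: 10.8
```

{"fn": "jog_arm", "kwargs": {"motion": [{"x": 0,"y": 0,"z": 0,"ax": 0,"ay": 0,"az": 0},{"x": 0,"y": 0,"z": 0.05,"ax": 0,"ay": 0,"az": 0},{"x": 0,"y": 0,"z": 0.05,"ax": 0,"ay": 0,"az": 0},{"x": 0,"y": 0,"z": 0,"ax": 0,"ay": 0,"az": 0},{"x": 0,"y": 0,"z": 0,"ax": 0,"ay": 0,"az": 0}], "claw": 0.18}}

```text
time_s: 22.15
tool_pos: [0.6006, 0.0395, 0.2366]
tool_rot: [152.1, -0.0, 88.7]
force: [-6.4, -1.2, 9.0]
grip_width: 0.0512
grasp_force: 10.0
```

```bash
python3 -c "
from h import *
st();print(B.T@env.get_obs()['force'])"
```

```text
22.15 [0.6006 0.0395 0.2366] [152.0558  -0.0217  88.71  ] F [-6.409  -1.1682  8.9787] w 0.05118685814283414 9.962553966124688
board frame [  2.721   47.0485 147.3462] rot err board [-0.1557  0.0238  0.0013]
[-1.459  -1.3133 10.918 ]
```

{"fn": "jog_arm", "kwargs": {"motion": [{"x": 0,"y": 0,"z": 0,"ax": 0,"ay": 0,"az": 0},{"x": 0,"y": 0,"z": 0.05,"ax": 0,"ay": 0,"az": 0},{"x": 0,"y": 0,"z": 0,"ax": 0,"ay": 0,"az": 0},{"x": 0,"y": 0,"z": 0,"ax": 0,"ay": 0,"az": 0},{"x": 0,"y": 0,"z": 0,"ax": 0,"ay": 0,"az": 0}], "claw": 0.24}}

```text
time_s: 22.65
tool_pos: [0.6011, 0.0396, 0.2362]
tool_rot: [152.0, -0.0, 88.7]
force: [-6.5, -1.7, 7.5]
grip_width: 0.054
grasp_force: 9.1
```

```bash
python3 -c "
from h import *
st();print(B.T@env.get_obs()['force'])"
```

```text
22.65 [0.6011 0.0396 0.2362] [152.0208  -0.028   88.71  ] F [-6.4809 -1.7112  7.5422] w 0.054016389963078684 9.131567484000698
board frame [  2.9935  47.0765 146.7742] rot err board [-0.1908  0.0294  0.0042]
[-2.1814 -1.8578  9.675 ]
```

{"fn": "jog_arm", "kwargs": {"motion": [{"x": 0,"y": 0,"z": 0,"ax": 0,"ay": 0,"az": 0},{"x": 0,"y": 0,"z": 0.05,"ax": 0,"ay": 0,"az": 0},{"x": 0,"y": 0,"z": 0.02,"ax": 0,"ay": 0,"az": 0},{"x": 0,"y": 0,"z": 0,"ax": 0,"ay": 0,"az": 0},{"x": 0,"y": 0,"z": 0,"ax": 0,"ay": 0,"az": 0}], "claw": 0.29}}

```text
time_s: 23.15
tool_pos: [0.6016, 0.0396, 0.2359]
tool_rot: [152.0, -0.0, 88.7]
force: [-5.6, -1.3, 8.3]
grip_width: 0.0561
grasp_force: 8.8
```

{"fn": "jog_arm", "kwargs": {"motion": [{"x": 0,"y": 0,"z": 0,"ax": 0,"ay": 0,"az": 0},{"x": 0,"y": 0,"z": 0.05,"ax": 0,"ay": 0,"az": 0},{"x": 0,"y": 0,"z": 0,"ax": 0,"ay": 0,"az": 0},{"x": 0,"y": 0,"z": 0,"ax": 0,"ay": 0,"az": 0},{"x": 0,"y": 0,"z": 0,"ax": 0,"ay": 0,"az": 0}], "claw": 0.33}}

```text
time_s: 23.65
tool_pos: [0.602, 0.0396, 0.2355]
tool_rot: [152.0, -0.0, 88.7]
force: [-4.5, 0.2, 8.5]
grip_width: 0.0576
grasp_force: 8.0
```

```bash
python3 -c "
from h import *
st();print(B.T@env.get_obs()['force'])"
```

```text
23.65 [0.602  0.0396 0.2355] [151.9731  -0.0342  88.718 ] F [-4.494   0.179   8.5412] w 0.057624132811474625 8.02228432847187
board frame [  3.4217  47.1593 145.7594] rot err board [-0.2385  0.0387  0.0001]
[0.0037 0.077  9.6527]
```

{"fn": "jog_arm", "kwargs": {"motion": [{"x": 0,"y": 0,"z": 0,"ax": 0,"ay": 0,"az": 0},{"x": 0,"y": 0,"z": 0.03,"ax": 0,"ay": 0,"az": 0},{"x": 0,"y": 0,"z": 0,"ax": 0,"ay": 0,"az": 0},{"x": 0,"y": 0,"z": 0,"ax": 0,"ay": 0,"az": 0},{"x": 0,"y": 0,"z": 0,"ax": 0,"ay": 0,"az": 0}], "claw": 0.36}}

```text
time_s: 24.15
tool_pos: [0.6018, 0.0397, 0.2348]
tool_rot: [152.0, -0.0, 88.7]
force: [-4.7, 0.0, 6.5]
grip_width: 0.0593
grasp_force: 7.5
```

{"fn": "jog_arm", "kwargs": {"motion": [{"x": 0,"y": 0,"z": 0,"ax": 0,"ay": 0,"az": 0},{"x": 0,"y": 0,"z": 0.03,"ax": 0,"ay": 0,"az": 0},{"x": 0,"y": 0,"z": 0,"ax": 0,"ay": 0,"az": 0},{"x": 0,"y": 0,"z": 0,"ax": 0,"ay": 0,"az": 0},{"x": 0,"y": 0,"z": 0,"ax": 0,"ay": 0,"az": 0}], "claw": 0.39}}

```text
time_s: 24.65
tool_pos: [0.602, 0.0397, 0.2344]
tool_rot: [152.0, -0.0, 88.7]
force: [-3.6, -0.5, 6.3]
grip_width: 0.0604
grasp_force: 7.0
```

```bash
python3 -c "
from h import *
st();print(B.T@env.get_obs()['force'])"
```

```text
24.65 [0.602  0.0397 0.2344] [152.0264  -0.0292  88.7236] F [-3.5525 -0.461   6.2516] w 0.06042506727679953 7.033954351209104
board frame [  2.8963  47.2052 144.7552] rot err board [-0.1852  0.0369 -0.0072]
[-0.2182 -0.5415  7.1815]
```

{"fn": "jog_arm", "kwargs": {"motion": [{"x": 0,"y": 0,"z": 0,"ax": 0,"ay": 0,"az": 0},{"x": 0,"y": 0,"z": 0.04,"ax": 0,"ay": 0,"az": 0},{"x": 0,"y": 0,"z": 0.02,"ax": 0,"ay": 0,"az": 0},{"x": 0,"y": 0,"z": 0,"ax": 0,"ay": 0,"az": 0},{"x": 0,"y": 0,"z": 0,"ax": 0,"ay": 0,"az": 0}], "claw": 0.41}}

```text
time_s: 25.15
tool_pos: [0.6021, 0.0397, 0.234]
tool_rot: [152.0, -0.0, 88.7]
force: [-6.1, -0.2, 7.2]
grip_width: 0.0618
grasp_force: 7.4
```

{"fn": "jog_arm", "kwargs": {"motion": [{"x": 0,"y": 0,"z": 0,"ax": 0,"ay": 0,"az": 0},{"x": 0,"y": 0,"z": 0.04,"ax": 0,"ay": 0,"az": 0},{"x": 0,"y": 0,"z": 0,"ax": 0,"ay": 0,"az": 0},{"x": 0,"y": 0,"z": 0,"ax": 0,"ay": 0,"az": 0},{"x": 0,"y": 0,"z": 0,"ax": 0,"ay": 0,"az": 0}], "claw": 0.43}}

```text
time_s: 25.65
tool_pos: [0.6019, 0.0396, 0.2325]
tool_rot: [152.1, -0.0, 88.7]
force: [-1.7, 0.7, 4.6]
grip_width: 0.0625
grasp_force: 3.9
```

```bash
python3 -c "
from h import *
st();print(B.T@env.get_obs()['force'])"
```

```text
25.65 [0.6019 0.0396 0.2325] [152.126   -0.0183  88.7212] F [-1.6893  0.6852  4.5881] w 0.06251533956205092 3.897471239324659
board frame [  1.9663  47.1814 143.1333] rot err board [-0.0856  0.0261 -0.0102]
[0.6312 0.6466 4.8536]
```

{"fn": "jog_arm", "kwargs": {"motion": [{"x": 0,"y": 0,"z": 0.05,"ax": 0,"ay": 0,"az": 0},{"x": 0,"y": 0,"z": 0.02,"ax": 0,"ay": 0,"az": 0},{"x": 0,"y": 0,"z": 0,"ax": 0,"ay": 0,"az": 0},{"x": 0,"y": 0,"z": 0,"ax": 0,"ay": 0,"az": 0},{"x": 0,"y": 0,"z": 0,"ax": 0,"ay": 0,"az": 0}], "claw": 0.44}}

```text
time_s: 26.15
tool_pos: [0.6018, 0.0394, 0.2312]
tool_rot: [152.2, -0.0, 88.7]
force: [1.2, -0.6, 1.6]
grip_width: 0.0625
grasp_force: 1.8
```

{"fn": "jog_arm", "kwargs": {"motion": [{"x": 0,"y": 0,"z": 0,"ax": 0,"ay": 0,"az": 0},{"x": 0,"y": 0,"z": 0,"ax": 0,"ay": 0,"az": 0},{"x": 0,"y": 0,"z": 0,"ax": 0,"ay": 0,"az": 0},{"x": 0,"y": 0,"z": 0,"ax": 0,"ay": 0,"az": 0},{"x": 0,"y": 0,"z": 0,"ax": 0,"ay": 0,"az": 0}], "claw": 0.47}}

```text
time_s: 26.65
tool_pos: [0.6015, 0.0394, 0.231]
tool_rot: [152.2, 0.0, 88.7]
force: [-0.4, -0.0, -0.3]
grip_width: 0.0636
grasp_force: 0.0
```

```bash
python3 -c "
from h import *
st();print(B.T@env.get_obs()['force'])
im=env.read_camera('side');cv2.imwrite('pics/side7.png',im[:,:,::-1])
a=up(img('side',7),(285,105,375,195),6);cv2.imwrite('pics/c9.png',a)"
```

```text
26.65 [0.6015 0.0394 0.231 ] [152.2452   0.0028  88.7036] F [-0.4349 -0.0205 -0.2577] w 0.06364952607848974 0.015802430862095207
board frame [  0.8715  46.9194 141.9821] rot err board [ 0.0336 -0.0008 -0.0045]
[-0.5044 -0.0303 -0.0255]
```

View pics/c9.png

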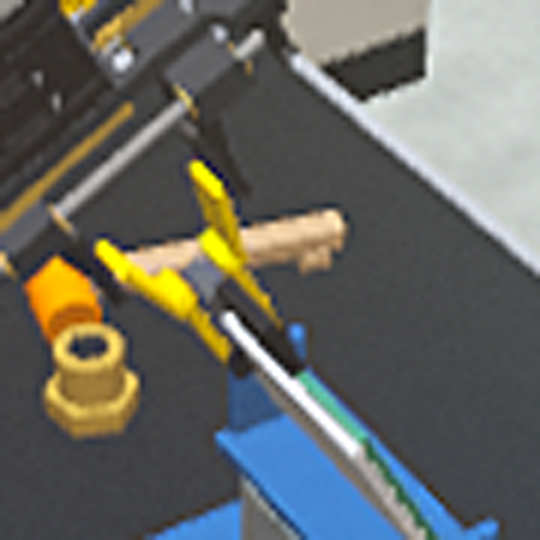

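The clamp is let go and grips the stack. The barrel shows around crop (205,275), and the edge comes out from under the clamp at (230,318). I'll compare this with projections of home and not-home.

```bash
python3 -c "
from h import *
c=lambda X:((proj('side',fromB(X))-[285,105])*6).round(0)
for z in(.115,.119,.123,.127): print(z,'barrel -y end',c((.0,.034,z)),'top of barrel',c((0,.034,z+.009)),'handle tops',c((.031,.047,z+.061)),c((-.031,.047,z+.061)))
print('edge at y=34',c((-.006,.034,.11)),c((.006,.034,.11)))
h,s,v=np.moveaxis(cv2.cvtColor(up(img('side',7),(285,105,375,195)),cv2.COLOR_BGR2HSV).astype(int),2,0)
for q in contours((abs(h-26)<8)&(s>140)&(v>90),(285,105))[:3]:print(((quad(q,.8)-[285,105])*6).round(0).tolist())"
```

```text
0.115 barrel -y end [226. 308.] top of barrel [218. 297.] handle tops [207. 175.] [104. 265.]
0.119 barrel -y end [222. 303.] top of barrel [214. 293.] handle tops [204. 169.] [100. 260.]
0.123 barrel -y end [219. 298.] top of barrel [211. 288.] handle tops [200. 164.] [ 96. 255.]
0.127 barrel -y end [215. 294.] top of barrel [207. 283.] handle tops [196. 159.] [ 92. 250.]
edge at y=34 [221. 322.] [240. 305.]
[[90.0, 320.0], [68.0, 323.0], [51.0, 342.0], [57.0, 366.0], [45.0, 385.0], [45.0, 407.0], [72.0, 432.0], [114.0, 426.0], [132.0, 402.0], [135.0, 382.0], [117.0, 361.0], [114.0, 330.0]]
[[189.0, 158.0], [186.0, 170.0], [207.0, 220.0], [195.0, 234.0], [199.0, 248.0], [277.0, 324.0], [266.0, 294.0], [242.0, 265.0], [246.0, 253.0], [219.0, 179.0], [199.0, 159.0]]
[[93.0, 240.0], [92.0, 252.0], [119.0, 280.0], [186.0, 318.0], [225.0, 359.0], [225.0, 337.0], [171.0, 267.0], [145.0, 272.0], [105.0, 237.0]]
```

It's consistent with fully home: handle-top corners at (189,158), (219,179) and (119,280) match the 0.119 prediction. I'll open fully and retreat.

{"fn": "jog_arm", "kwargs": {"motion": [{"x": 0,"y": 0,"z": 0,"ax": 0,"ay": 0,"az": 0},{"x": 0,"y": 0,"z": 0,"ax": 0,"ay": 0,"az": 0},{"x": 0,"y": 0,"z": 0,"ax": 0,"ay": 0,"az": 0},{"x": 0,"y": 0,"z": 0,"ax": 0,"ay": 0,"az": 0},{"x": 0,"y": 0,"z": 0,"ax": 0,"ay": 0,"az": 0}], "claw": 0.9}}

```text
time_s: 27.2
tool_pos: [0.6018, 0.0395, 0.2315]
tool_rot: [152.2, -0.0, 88.7]
force: [-0.1, -0.4, 0.3]
grip_width: 0.0826
grasp_force: 0.0
```

{"fn": "jog_arm", "kwargs": {"motion": [{"x": 0,"y": 0,"z": -0.8,"ax": 0,"ay": 0,"az": 0},{"x": 0,"y": 0,"z": -1.2,"ax": 0,"ay": 0,"az": 0},{"x": 0,"y": 0,"z": -1.5,"ax": 0,"ay": 0,"az": 0},{"x": 0,"y": 0,"z": -1.5,"ax": 0,"ay": 0,"az": 0},{"x": 0,"y": 0,"z": -0.8,"ax": 0,"ay": 0,"az": 0}]}}

```text
time_s: 27.7
tool_pos: [0.5749, 0.0403, 0.2856]
tool_rot: [152.0, -0.0, 88.7]
force: [-0.3, 0.1, 0.2]
grip_width: 0.0827
grasp_force: 0.0
```

{"fn": "jog_arm", "kwargs": {"motion": [{"x": 0,"y": 0,"z": 0,"ax": 0,"ay": 0,"az": 0},{"x": 0,"y": 0,"z": 0,"ax": 0,"ay": 0,"az": 0},{"x": 0,"y": 0,"z": 0,"ax": 0,"ay": 0,"az": 0},{"x": 0,"y": 0,"z": 0,"ax": 0,"ay": 0,"az": 0},{"x": 0,"y": 0,"z": 0,"ax": 0,"ay": 0,"az": 0}]}}

```text
time_s: 28.2
tool_pos: [0.5746, 0.04, 0.2821]
tool_rot: [152.2, 0.0, 88.7]
force: [0.1, -0.2, 0.4]
grip_width: 0.0824
grasp_force: 0.0
```

```bash
python3 -c "
from h import *
st();print(env.get_obs()['qpos'])
im=env.read_camera('side');cv2.imwrite('pics/side8.png',im[:,:,::-1])
a=up(img('side',8),(285,105,375,195),6);cv2.imwrite('pics/c10.png',a)
h,s,v=np.moveaxis(cv2.cvtColor(up(img('side',8),(285,105,375,195)),cv2.COLOR_BGR2HSV).astype(int),2,0)
for q in contours((abs(h-26)<8)&(s>140)&(v>90),(285,105))[:3]:print(((quad(q,.8)-[285,105])*6).round(0).tolist())"
```

```text
28.2 [0.5746 0.04   0.2821] [152.249    0.007   88.7083] F [ 0.064  -0.1547  0.428 ] w 0.08243197251575415 0.0
board frame [  0.9265  46.946  199.6885] rot err board [ 0.0374 -0.0024 -0.0106]
[-11.3442 -13.9688   0.9074 112.5421   6.9507  54.3632 -14.3938]
[[99.0, 321.0], [67.0, 323.0], [51.0, 339.0], [57.0, 366.0], [47.0, 381.0], [45.0, 408.0], [74.0, 432.0], [117.0, 425.0], [132.0, 400.0], [135.0, 382.0], [116.0, 360.0], [117.0, 337.0]]
[[93.0, 240.0], [92.0, 252.0], [119.0, 280.0], [186.0, 318.0], [225.0, 365.0], [234.0, 365.0], [225.0, 336.0], [172.0, 267.0], [145.0, 272.0], [105.0, 237.0]]
[[189.0, 158.0], [186.0, 170.0], [207.0, 220.0], [195.0, 234.0], [199.0, 248.0], [270.0, 313.0], [266.0, 294.0], [242.0, 266.0], [246.0, 253.0], [219.0, 180.0]]
```

View pics/c10.png

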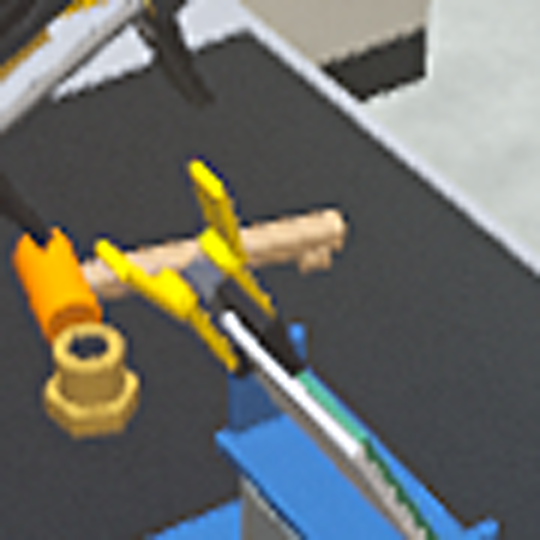

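The clamp hasn't moved since release and sits home on the edge: handle-top corners still at (189,158) and (93,240). The gripper is clear, so I'm handing it in.

```bash
python3 -c "
from cell import env
print(env.sign_off())"
```

```text
the job is handed in; nothing more can be done
None
```

The job is handed in: the template is flat on the board's ledge and centred, and the clamp sits fully home over both, 47 mm to the +y side of the tab, as measured from the camera images; `sign_off` returned no verdict.

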